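Fetch the loaf from under the cooling stand's upper tier and weigh it

ROBOT

A 6-joint arm with a two-finger parallel gripper is mounted at the origin on the work surface. World frame = base frame: x ahead of the robot, y to its left, z up, the work surface at z = 0. Lengths are in m, angles in rad, forces in N, time in s.
With the tool pointing down it reaches from about 0.4 to 0.825 m from the base axis. Payload 7 kg.
Tool frame: the origin (TCP) lies midway between the tips of the shut fingers; the grasp point (between the pads) lies hold_point_z behind it (hold_point_z is the distance from the TCP to the grasp point, in m); z points along the fingers, y is the line along which they close (so a half turn about z gives the same grasp; the last joint's range is limited). The gripper opens to 88 mm and grips with 3 to 60 N. Pads are 19 mm wide; open, the fingers measure 130 mm over their backs; the gripper's body (78 mm by 193 mm) begins 47 mm behind the grasp point.
Start: joints at [-1.041, 0.359, 0.012, 0, -1.224, -0.288], TCP at [0.162, -0.655, 0.227] pointing down, gripper open.
Joint ranges: [-3.07, 3.07], [-1.43, 2.12], [-1.02, 1.25], [-3.03, 1.67], [-3.05, -0], [-3.03, 3.03]. Speed limits (rad/s): [2.39, 2.39, 3.01, 3.14, 3.14, 3.14].

INTERFACE

Orientations are given as [roll, pitch, yaw] about the fixed x, y, z axes, in that order (R = Rz(yaw) Ry(pitch) Rx(roll)).
In Python, from station import * gives the robot as it stands.
- The arm moves only by the tool apply_moves, never from a script. Its argument "steps" is a list of rows, each an object with "translation": the shift along the world's x, y, z scaled (see below), a list of three; "rotation": the turn, a rotation vector about the world's x, y, z scaled (see below), a list of three. A call has exactly 10 rows; each row is the pose to reach, as a shift and turn from the pose commanded when the call began; what a row does not reach only later rows make up. The controller multiplies each number of a shift by 250 mm and each number of a turn by 30 degrees. A row lasts 1/12 s, in which the tool goes at most 41.7 mm and 7.16 degrees, less where a joint would pass 70% of its speed; a pose out of reach is approached as far as the arm can. A call with a number of a shift or a turn outside -1 to 1 is refused whole. A call with a gripper value outside its range is refused whole. "jaw" is the closure, from -1 (fully open) to 1 (shut), so that 0 is half open, set as the call begins (left out, the last holds). The fingers move at their own pace and stop on an object; "newtons" is the grip in N (left out, the last holds). Time passes only in rows, so rows that repeat a pose let the fingers close, or fill a call up. It gives the time, the measured TCP pose, the force, the opening and the grip force at its end, in the units of the state.
- get_state(): the state, without advancing time (a new reading comes with each control period).
- grab_frame(name): name is "side" or "top"; returns the picture (384x512x3 uint8, blue, green, red); there is no depth.
- camera_model(name): a dict with "fx", "fy", "cx", "cy" (pixels), "xyz" and "rotation" of the camera in the world. Camera axes: x right, y down, z forward; pixel columns grow to the right and rows downward; lengths in m; the calibration is good to about 2 mm. A picture is of the moment at which its call begins. camera_model takes no time and is no camera call.
- job_done(): hands the job in; it is judged then, once.
The state is a dict: "t": time; "q": joint angles; "qd": joint speeds; "joint_efforts": joint torques, N m; "eef_pos": TCP position; "ee_rot": TCP orientation; "force": force on the tool from outside, world axes, zero at the start; "moment": the same for the moment, N m; "width": finger opening in m; "gripper_force": force on a finger pad.
Only numpy, scipy, OpenCV 4.12 (cv2) and the standard library are available. Lean on these libraries where they do the work, as an engineer would, in place of code of your own. Each camera call takes 0.05 s, during which the arm holds its last target. There are 200 camera calls.

TASK

The crusty loaf on the lower tier of the cooling stand has to be weighed. Move the loaf tin and the round cake from the upper tier to the marble slab, lift the upper tier off its posts and lay it on the slab too, and lay the loaf on the middle of the scale's pan. Then put the upper tier back over its four posts, fully down, and the tin and the cake back on it, upright and just as they stood before; do not disturb the jar and the ramekins.

Things in the scene. Friction and masses are not known exactly. Their poses are not given: they have to be found in the camera images.
- stand: Fixed wire cooling stand. Origin on the counter under its middle; x along its long side, y the short one. Lower wire floor: top at z = 34 mm. Four posts, 8 mm thick, at x = +-110, y = +-65 mm, tops at z = 132 mm, tapering to 3 mm over the last 14 mm. Collars on the posts (16 mm across, tops at z = 108 mm) carry the upper tier.
- tier_grip (a point): Loose upper tier, 0.35 kg: wire tray 246 x 156 x 4 mm (x long, y short, z up) with a wooden grip bar over its middle. Point: centre of the bar, 55 mm above the tier's underside; bar 14 mm thick along x, 64 long along y, 16 high. Corner holes, 13 mm, at x = +-110, y = +-65 mm. Seated, the point is 163 mm above the counter over the stand's middle; either way round is right.
- tin_center (a point): Small dark steel loaf tin with a brown cake baked in it, loose, standing near one end of the upper tier (whose wire floor is 112 mm above the counter). Point: middle of the tin, 22.5 mm above its underside. 56 mm wide along its x (grasp across this), 100 mm long along its y, upright walls 45 mm high; the cake's crown rises to 61 mm. 0.2 to 0.4 kg.
- cake_center (a point): Tall round cake in a brown paper case, loose, standing on the upper tier near the other end. Upright cylinder 56 mm across and 44 mm high with a 58 mm domed top, 66 mm high in all. Point on its axis, 32.5 mm above its underside. About 0.1 kg.
- loaf_center (a point): Small crusty loaf with pale slashes, loose, lying on the stand's lower tier and seen through the wires of the upper one. 130 mm long along its x, 56 mm wide along its y (grasp across this), 44 mm high with a flat sole. Point at its centre, 22 mm above its underside. About 0.14 kg.
- slab: Fixed white marble pastry slab, 280 mm along its x, 300 mm along its y, 18 mm thick, empty: the place to set things aside. Origin at the centre of its underside, on the counter.
- pan (a point): Centre of the upper face of the weighing pan of the beige shop scale, 83 mm above the counter. The pan is fixed, 200 mm along x by 210 mm along y, with a lip 7 mm high; the keypad is on the -x side, lower than the pan.
- ramekins_center (a point): Bystander: two stacked white ramekins, 66 mm across, 60 mm high; point on the axis 30 mm above the counter. Leave them alone.
- jar_center (a point): Bystander: amber jar, 64 mm across, 85 mm high; point on its axis 42 mm above the counter. Leave it alone.
Not all that is in view belongs to the job. Leave any red look-alike of the part that bears tin_center alone.

How it is judged:
On the way, in this order (a step that is already met when the one before it is completed fails the run):
1. the tin and the round cake both stand upright on the slab, released (x of tin_center in the frame of slab between -0.14 and 0.14 m and y of tin_center in the frame of slab between -0.15 and 0.15 m and z of tin_center in the frame of slab between 0.0345 and 0.0465 m and angle between each of tin_center, cake_center's own z axis and vertical below 0.12 rad and contact force between the fingers and tin below 0.3 N and x of cake_center in the frame of slab between -0.14 and 0.14 m and y of cake_center in the frame of slab between -0.15 and 0.15 m and z of cake_center in the frame of slab between 0.0445 and 0.0565 m and contact force between the fingers and cake below 0.3 N), for 0.2 s.
2. the upper tier lies flat on the slab, released, with the tin and the cake still standing there (all of step 1 and x of tier_grip in the frame of slab between -0.1 and 0.1 m and y of tier_grip in the frame of slab between -0.12 and 0.12 m and z of tier_grip in the frame of slab between 0.067 and 0.079 m and angle between tier_grip's own z axis and vertical below 0.06 rad and contact force between the fingers and tier below 0.3 N), for 0.2 s.
3. the loaf lies on the middle of the pan, released (horizontal distance between loaf_center and pan below 0.03 m and z of loaf_center in the frame of pan between 0.014 and 0.028 m and angle between loaf_center's own z axis and vertical below 0.15 rad and contact force between the fingers and loaf below 0.3 N), for 0.2 s.
4. the upper tier is back on the stand, fully down on all four posts (horizontal distance between tier_grip and stand below 0.007 m and z of tier_grip in the frame of stand between 0.159 and 0.167 m and angle between tier_grip's own z axis and vertical below 0.03 rad and angle between the x axis of tier_grip and the x axis of stand, either way round below 0.06 rad and contact force between the fingers and tier below 0.3 N), for 0.2 s.
At the end, for the whole second after the job is handed in: Loaf flat on the pan within 30 mm of its middle; upper tier level and fully down on its four collars (4 mm); tin and cake upright on it, each within 15 mm of where it first stood, the tin square to the stand within 0.25 rad; all released and at rest (all of step 3 and linear speed of each of loaf, tier, tin, cake below 0.02 m/s and angular speed of each of loaf, tier, tin, cake below 0.2 rad/s and horizontal distance between tier_grip and stand below 0.007 m and z of tier_grip in the frame of stand between 0.159 and 0.167 m and angle between tier_grip's own z axis and vertical below 0.03 rad and angle between the x axis of tier_grip and the x axis of stand, either way round below 0.06 rad and distance of each of tin_center, cake_center from where it was at the start of the episode below 0.015 m and angle between each of tin_center, cake_center's own z axis and vertical below 0.1 rad and z of tin_center in the frame of tier_grip between -0.0345 and -0.0225 m and angle between the x axis of tin_center and the x axis of stand, either way round below 0.25 rad and z of cake_center in the frame of tier_grip between -0.0245 and -0.0125 m); the robot touches nothing.
It fails at once if the jar or the ramekins are moved by more than 25 mm (distance of any of ramekins_center, jar_center from where it was at the start of the episode above 0.025 m).
It also fails if it takes over 147 s, if anything falls off the work surface, if the arm or the gripper's body presses on something with over 40 N, if the wrist force passes 120 N, or if a joint passes its speed limit or range.

## Working session

There is one attempt and no reset: what is moved stays moved. The work goes in short steps, Python scripts to look and compute and a tool call to move; the robot and the scene stay as the last step left them, time stands still between calls to the robot, and variables do not carry over. Pictures are saved under pics/ and viewed, at most 14 in all, crops included, and the job is handed in when it is done.

Besides the shell and the picture viewer there is one more tool, called after "Call:" in YAML: its name, and indented under it one key for each argument. apply_moves: Moves the arm, as the interface text tells. Shifts and turns lie within -1 to 1; 1 stands for 250 mm of shift or 30 degrees of turn. Its arguments: {"type":"object","properties":{"steps":{"type":"array"},"jaw":{"type":"number"},"newtons":{"type":"number"}},"required":["steps"]}

```bash
mkdir -p pics; python3 - <<'E'
from station import *
import cv2,numpy as np
s=get_state();print(s)
for n in("top","side"):
    cv2.imwrite(f"pics/{n}0.png",grab_frame(n));print(camera_model(n))
E
```

```text
{'t': 0.0, 'q': array([-1.04090712e+00,  3.59385720e-01,  1.10482854e-02, -3.41041569e-04,
       -1.22410059e+00, -2.88053408e-01]), 'qd': array([-5.43892463e-04,  1.17547054e-03,  4.11173756e-05, -5.12799908e-05,
        1.32265285e-03, -3.53600785e-04]), 'joint_efforts': array([ 5.82205957e-04, -5.82716095e+01,  2.93052542e+01,  6.99717119e+00,
        6.86562998e-03, -1.21841044e-04]), 'eef_pos': array([ 0.16147217, -0.65489194,  0.22562048]), 'ee_rot': array([ 3.13992751e+00, -1.59038720e-04, -2.89987287e+00]), 'force': array([ 1.09395926,  0.50505992, -0.39440939]), 'moment': array([-0.05624829, -0.04446018,  0.00892482]), 'gripper_force': 0.0, 'width': 0.08744134000879716}
{'fx': 394.4117544977793, 'fy': 394.4117544977793, 'cx': 256.47985219710944, 'cy': 194.78243786983026, 'xyz': array([ 0.51706167, -0.00328605,  1.08700855]), 'rotation': array([-3.03809859, -0.02180448, -1.56697231])}
{'fx': 349.30988467847845, 'fy': 349.30988467847845, 'cx': 255.7129805109474, 'cy': 183.6976284214836, 'xyz': array([0.55042577, 0.76556452, 0.79017988]), 'rotation': array([-2.2813302 , -0.02031579, -3.05123718])}
```

View pics/top0.png

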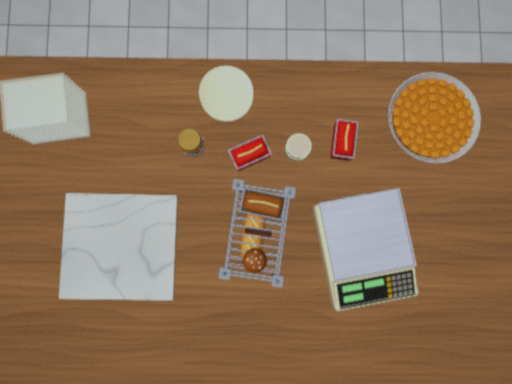

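View pics/side0.png

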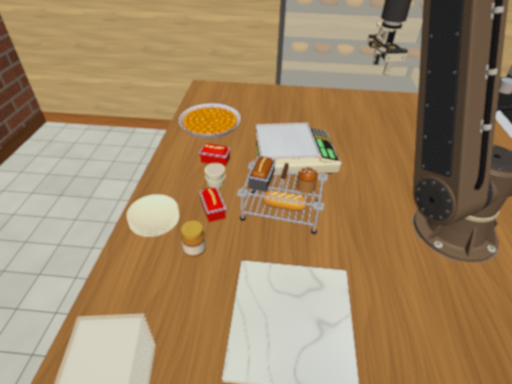

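The top view shows the stand at about (257,233), with the dark tin at (263,203), the round cake at (254,260), the grip bar at (258,232) and the loaf under it at (252,235). The slab is at (119,247), the pan at (365,235), the jar at (190,141) and the ramekins at (298,147). The side view agrees.
Could be taken for the tin: the dark tin on the tier (263,203), a red tin at (250,152) and a red tin at (345,139). I choose the dark one on the tier.

```bash
cat >h.py <<'E'
import numpy as np,cv2
from station import *
from scipy.spatial.transform import Rotation as Ro
def ray(n,u,v):
    c=camera_model(n);R=Ro.from_euler('xyz',c['rotation']).as_matrix()
    return np.array(c['xyz']),R@np.array([(u-c['cx'])/c['fx'],(v-c['cy'])/c['fy'],1])
def on(n,u,v,z):
    o,d=ray(n,u,v);return o+d*(z-o[2])/d[2]
def proj(n,p):
    c=camera_model(n);R=Ro.from_euler('xyz',c['rotation']).as_matrix()
    q=R.T@(np.array(p)-c['xyz']);return q[0]/q[2]*c['fx']+c['cx'],q[1]/q[2]*c['fy']+c['cy']
E
python3 - <<'E'
from h import *
a=cv2.imread('pics/top0.png')[172:297,210:305];b=cv2.imread('pics/side0.png')[145:240,230:340]
a=cv2.resize(a,None,fx=4.6,fy=4.6,interpolation=cv2.INTER_CUBIC);cv2.imwrite('pics/c1.png',a)
b=cv2.resize(b,None,fx=6,fy=6,interpolation=cv2.INTER_CUBIC);cv2.imwrite('pics/c2.png',b)
print(on('top',119,247,.018),on('top',365,235,.083))
E
```

```text
[0.48588241 0.3402402  0.018     ] [ 0.52009923 -0.30177651  0.083     ]
```

View pics/c1.png

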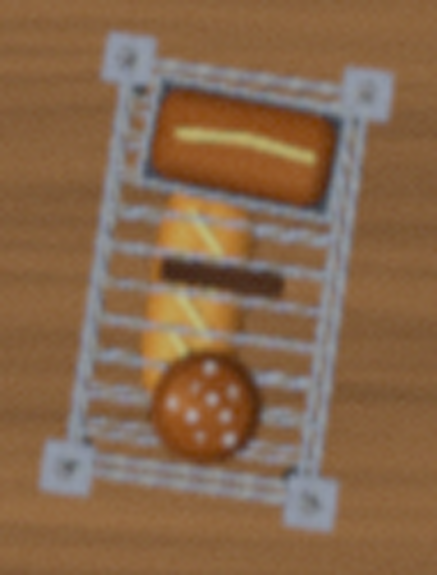

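View pics/c2.png

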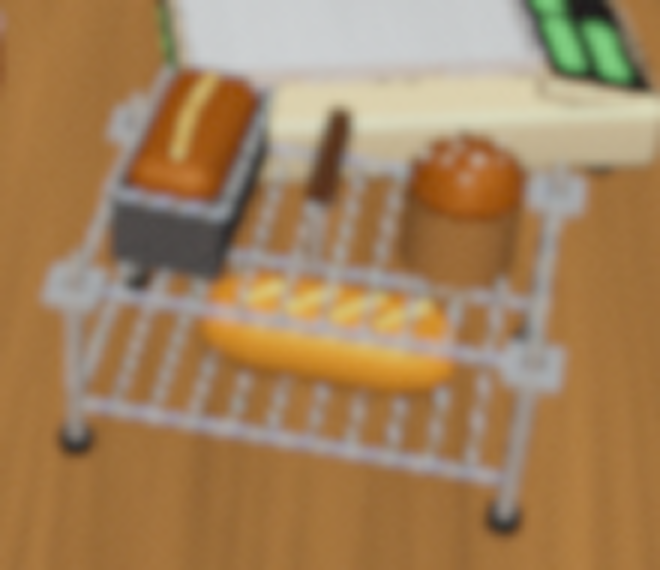

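The crops confirm the dark grey steel tin with the brown cake in it, on the tier (corners in the top crop about (163,82), (340,115), (322,213), (147,180)). The corner plates, bar, cake and loaf are also clear.

```bash
cat >m.py <<'E'
from h import *
T=lambda x,y,z:on('top',(x+.5)/4.6+209.5,(y+.5)/4.6+171.5,z)
c=np.array([T(*p,.113) for p in((130,58),(368,95),(66,467),(311,502))])
print('stand',c.mean(0).round(4),'long',np.linalg.norm((c[0]+c[1]-c[2]-c[3])/2),'short',np.linalg.norm((c[0]-c[1]+c[2]-c[3])/2))
d=(c[0]+c[1]-c[2]-c[3])[:2];e=(c[0]-c[1]+c[2]-c[3])[:2];print('yaw',np.degrees([np.arctan2(d[1],d[0]),np.arctan2(e[1],e[0])-np.pi/2]))
t=np.array([T(*p,.157) for p in((163,82),(340,115),(322,213),(147,180))])
print('tin',t.mean(0).round(4),np.linalg.norm(t[0]-t[1]),np.linalg.norm(t[1]-t[2]));d=(t[0]+t[3]-t[1]-t[2])[:2];print('long',np.degrees(np.arctan2(d[1],d[0]))-90)
b=[T(162,270,.171),T(284,285,.171)];print('bar',(b[0]+b[1])/2,np.linalg.norm(b[0]-b[1]))
print('cake',T(206,407,.16))
S=lambda x,y,z:on('side',(x+.5)/6+229.5,(y+.5)/6+144.5,z)
print('side stand',np.mean([S(*p,.113) for p in((130,122),(556,192),(74,285),(532,367))],0))
print('side cake',S(467,180,.165), 'side bar', S(330,155,.163))
print('loaf side',S(330,335,.05),S(210,322,.05),S(452,360,.05))
im=cv2.imread('pics/top0.png')
g=im.astype(int);m=((g.min(2)>150)&(g.max(2)-g.min(2)<40)).astype(np.uint8);m[:150]=0
n,l,st,ce=cv2.connectedComponentsWithStats(m)
for i in range(1,n):
  if st[i,4]>3000:
    k=cv2.findContours((l==i).astype(np.uint8),0,2)[0][0];r=cv2.minAreaRect(k);z=.018 if r[0][0]<200 else .088
    bx=[on('top',*p,z) for p in cv2.boxPoints(r)];print(r,np.mean(bx,0).round(3),np.linalg.norm(bx[0]-bx[1]),np.linalg.norm(bx[1]-bx[2]),np.round(bx,3).tolist())
E
python3 m.py
```

```text
stand [ 0.5262 -0.0264  0.113 ] long 0.21955434971499008 short 0.13053761255162089
yaw [-8.26392308 -8.21778999]
tin [ 0.5928 -0.0374  0.157 ] 0.09290034753153864 0.051447746681605615
long -10.33084180715987
bar [ 0.52592442 -0.02695621  0.171     ] 0.061820359724617156
cake [ 0.46087597 -0.01886361  0.16      ]
side stand [ 0.52710001 -0.02720222  0.113     ]
side cake [ 0.46077495 -0.01564163  0.165     ] side bar [ 0.52593522 -0.02971504  0.163     ]
loaf side [ 0.5173944  -0.02403703  0.05      ] [ 0.57949066 -0.02688558  0.05      ] [ 0.45505708 -0.012461    0.05      ]
((367.7115478515625, 248.0576934814453), (107.86387634277344, 87.27168273925781), 78.69007110595703) [ 0.489 -0.307  0.088] 0.2260751742782458 0.2703980845896358 [[0.599, -0.172, 0.088], [0.644, -0.394, 0.088], [0.378, -0.438, 0.088], [0.336, -0.222, 0.088]]
((117.51161193847656, 246.48892211914062), (114.92486572265625, 105.51821899414062), 1.3019527196884155) [0.489 0.344 0.018] 0.2787164679216364 0.30889750739367633 [[0.353, 0.492, 0.018], [0.631, 0.501, 0.018], [0.626, 0.192, 0.018], [0.346, 0.191, 0.018]]
```

```bash
python3 - <<'E'
import station;from h import *
print([(k,getattr(station,k)) for k in dir(station) if 'hold' in k.lower()],[k for k in dir(station) if k[0]!='_'])
c=np.array([on('top',u,v,.088) for u,v in((316,206),(400,190),(414,268),(330,283))]);print(c.mean(0),np.linalg.norm(c[0]-c[1]),np.linalg.norm(c[1]-c[2]))
for n,u,v,z in(('jar',189,139,.085),('ram',299,146,.06)):print(n,on('top',u,v,z))
E
```

```text
[('hold_point_z', 0.0188)] ['Unreachable', 'camera_model', 'get_state', 'grab_frame', 'hold_point_z', 'job_done']
[ 0.51671164 -0.30049867  0.088     ] 0.2213091029427842 0.19982607813086764
jar [0.76504399 0.15015642 0.085     ]
ram [ 0.75493886 -0.13786114  0.06      ]
```

Call:
apply_moves:
  jaw: -0.5
  newtons: 15
  steps:
    - {"translation": [0.1, 0.15, 0.1], "rotation": [0, 0, 0.15]}
    - {"translation": [0.2, 0.3, 0.2], "rotation": [0, 0, 0.3]}
    - {"translation": [0.3, 0.45, 0.3], "rotation": [0, 0, 0.45]}
    - {"translation": [0.4, 0.6, 0.3], "rotation": [0, 0, 0.6]}
    - {"translation": [0.5, 0.75, 0.3], "rotation": [0, 0, 0.75]}
    - {"translation": [0.576, 0.823, 0.3], "rotation": [0, 0, 0.75]}
    - {"translation": [0.576, 0.823, 0.3], "rotation": [0, 0, 0.75]}
    - {"translation": [0.576, 0.823, 0.3], "rotation": [0, 0, 0.75]}
    - {"translation": [0.576, 0.823, 0.3], "rotation": [0, 0, 0.75]}
    - {"translation": [0.576, 0.823, 0.3], "rotation": [0, 0, 0.75]}

```text
t: 0.93
eef_pos: [0.3055, -0.4496, 0.3013]
ee_rot: [3.141, -0.0, -2.507]
force: [-0.4, -0.2, -0.6]
width: 0.0656
gripper_force: 0.0
```

Call:
apply_moves:
  steps:
    - {"translation": [0.1, 0.15, 0], "rotation": [0, 0, 0.15]}
    - {"translation": [0.2, 0.3, 0], "rotation": [0, 0, 0.3]}
    - {"translation": [0.3, 0.45, 0], "rotation": [0, 0, 0.45]}
    - {"translation": [0.4, 0.6, 0], "rotation": [0, 0, 0.6]}
    - {"translation": [0.5, 0.75, 0], "rotation": [0, 0, 0.75]}
    - {"translation": [0.576, 0.823, 0], "rotation": [0, 0, 0.75]}
    - {"translation": [0.576, 0.823, 0], "rotation": [0, 0, 0.75]}
    - {"translation": [0.576, 0.823, 0], "rotation": [0, 0, 0.75]}
    - {"translation": [0.576, 0.823, 0], "rotation": [0, 0, 0.75]}
    - {"translation": [0.576, 0.823, 0], "rotation": [0, 0, 0.75]}

```text
t: 1.77
eef_pos: [0.4489, -0.2451, 0.3013]
ee_rot: [3.141, -0.0, -2.116]
force: [-0.3, -0.8, 0.0]
width: 0.0657
gripper_force: 0.0
```

Call:
apply_moves:
  steps:
    - {"translation": [0.1, 0.15, 0], "rotation": [0, 0, 0.15]}
    - {"translation": [0.2, 0.3, 0], "rotation": [0, 0, 0.3]}
    - {"translation": [0.3, 0.45, 0], "rotation": [0, 0, 0.45]}
    - {"translation": [0.4, 0.6, 0], "rotation": [0, 0, 0.6]}
    - {"translation": [0.5, 0.75, 0], "rotation": [0, 0, 0.75]}
    - {"translation": [0.576, 0.823, 0], "rotation": [0, 0, 0.75]}
    - {"translation": [0.576, 0.823, 0], "rotation": [0, 0, 0.75]}
    - {"translation": [0.576, 0.823, 0], "rotation": [0, 0, 0.75]}
    - {"translation": [0.576, 0.823, 0], "rotation": [0, 0, 0.75]}
    - {"translation": [0.576, 0.823, 0], "rotation": [0, 0, 0.75]}

```text
t: 2.6
eef_pos: [0.593, -0.0398, 0.3016]
ee_rot: [3.141, -0.0, -1.724]
force: [0.3, 0.3, -0.9]
width: 0.0659
gripper_force: 0.0
```

Call:
apply_moves:
  steps:
    - {"translation": [0, 0.008, -0.12], "rotation": [0, 0, 0]}
    - {"translation": [0, 0.008, -0.24], "rotation": [0, 0, 0]}
    - {"translation": [0, 0.008, -0.36], "rotation": [0, 0, 0]}
    - {"translation": [0, 0.008, -0.46], "rotation": [0, 0, 0]}
    - {"translation": [0, 0.008, -0.54], "rotation": [0, 0, 0]}
    - {"translation": [0, 0.008, -0.6], "rotation": [0, 0, 0]}
    - {"translation": [0, 0.008, -0.65], "rotation": [0, 0, 0]}
    - {"translation": [0, 0.008, -0.69], "rotation": [0, 0, 0]}
    - {"translation": [0, 0.008, -0.72], "rotation": [0, 0, 0]}
    - {"translation": [0, 0.008, -0.72], "rotation": [0, 0, 0]}

```text
t: 3.43
eef_pos: [0.5926, -0.037, 0.1205]
ee_rot: [3.14, -0.0, -1.723]
force: [0.2, 0.2, 0.3]
width: 0.0656
gripper_force: 0.0
```

Call:
apply_moves:
  jaw: 1
  newtons: 15
  steps:
    - {"translation": [0, 0, 0], "rotation": [0, 0, 0]}
    - {"translation": [0, 0, 0], "rotation": [0, 0, 0]}
    - {"translation": [0, 0, 0], "rotation": [0, 0, 0]}
    - {"translation": [0, 0, 0], "rotation": [0, 0, 0]}
    - {"translation": [0, 0, 0], "rotation": [0, 0, 0]}
    - {"translation": [0, 0, 0], "rotation": [0, 0, 0]}
    - {"translation": [0, 0, 0], "rotation": [0, 0, 0]}
    - {"translation": [0, 0, 0], "rotation": [0, 0, 0]}
    - {"translation": [0, 0, 0], "rotation": [0, 0, 0]}
    - {"translation": [0, 0, 0], "rotation": [0, 0, 0]}

```text
t: 4.27
eef_pos: [0.5941, -0.0362, 0.1225]
ee_rot: [-3.14, -0.0, -1.721]
force: [-0.6, -1.9, 5.6]
width: 0.0567
gripper_force: 14.8
```

Call:
apply_moves:
  newtons: 25
  steps:
    - {"translation": [0, 0, 0], "rotation": [0, 0, 0]}
    - {"translation": [0, 0, 0.02], "rotation": [0, 0, 0]}
    - {"translation": [0, 0, 0.06], "rotation": [0, 0, 0]}
    - {"translation": [0, 0, 0.13], "rotation": [0, 0, 0]}
    - {"translation": [0, 0, 0.22], "rotation": [0, 0, 0]}
    - {"translation": [0, 0, 0.3], "rotation": [0, 0, 0]}
    - {"translation": [0, 0.04, 0.36], "rotation": [0, 0, 0]}
    - {"translation": [0, 0.1, 0.4], "rotation": [0, 0, 0]}
    - {"translation": [-0.02, 0.2, 0.4], "rotation": [0, 0, 0]}
    - {"translation": [-0.04, 0.3, 0.4], "rotation": [0, 0, 0]}

```text
t: 5.1
eef_pos: [0.5836, 0.0396, 0.2228]
ee_rot: [-3.141, 0.001, -1.723]
force: [-0.3, -0.1, -3.4]
width: 0.0566
gripper_force: 24.7
```

Call:
apply_moves:
  steps:
    - {"translation": [-0.02, 0.1, 0], "rotation": [0, 0, 0]}
    - {"translation": [-0.04, 0.22, 0], "rotation": [0, 0, 0]}
    - {"translation": [-0.05, 0.34, 0], "rotation": [0, 0, 0]}
    - {"translation": [-0.07, 0.46, 0], "rotation": [0, 0, 0]}
    - {"translation": [-0.08, 0.58, 0], "rotation": [0, 0, 0]}
    - {"translation": [-0.09, 0.7, 0], "rotation": [0, 0, 0]}
    - {"translation": [-0.096, 0.78, 0], "rotation": [0, 0, 0]}
    - {"translation": [-0.096, 0.83, 0], "rotation": [0, 0, 0]}
    - {"translation": [-0.096, 0.84, 0], "rotation": [0, 0, 0]}
    - {"translation": [-0.096, 0.84, 0], "rotation": [0, 0, 0]}

```text
t: 5.93
eef_pos: [0.5593, 0.2495, 0.2214]
ee_rot: [3.141, -0.0, -1.721]
force: [0.0, -0.0, -3.3]
width: 0.0561
gripper_force: 24.7
```

Call:
apply_moves:
  steps:
    - {"translation": [0, 0, -0.1], "rotation": [0, 0, 0]}
    - {"translation": [0, 0, -0.22], "rotation": [0, 0, 0]}
    - {"translation": [0, 0, -0.34], "rotation": [0, 0, 0]}
    - {"translation": [0, 0, -0.46], "rotation": [0, 0, 0]}
    - {"translation": [0, 0, -0.56], "rotation": [0, 0, 0]}
    - {"translation": [0, 0, -0.64], "rotation": [0, 0, 0]}
    - {"translation": [0, 0, -0.7], "rotation": [0, 0, 0]}
    - {"translation": [0, 0, -0.72], "rotation": [0, 0, 0]}
    - {"translation": [0, 0, -0.72], "rotation": [0, 0, 0]}
    - {"translation": [0, 0, -0.72], "rotation": [0, 0, 0]}

```text
t: 6.77
eef_pos: [0.5602, 0.2485, 0.0423]
ee_rot: [-3.141, 0.0, -1.722]
force: [-0.1, -0.0, -1.2]
width: 0.0564
gripper_force: 24.7
```

Call:
apply_moves:
  steps:
    - {"translation": [0, 0, -0.01], "rotation": [0, 0, 0]}
    - {"translation": [0, 0, -0.02], "rotation": [0, 0, 0]}
    - {"translation": [0, 0, -0.03], "rotation": [0, 0, 0]}
    - {"translation": [0, 0, -0.038], "rotation": [0, 0, 0]}
    - {"translation": [0, 0, -0.044], "rotation": [0, 0, 0]}
    - {"translation": [0, 0, -0.048], "rotation": [0, 0, 0]}
    - {"translation": [0, 0, -0.05], "rotation": [0, 0, 0]}
    - {"translation": [0, 0, -0.052], "rotation": [0, 0, 0]}
    - {"translation": [0, 0, -0.052], "rotation": [0, 0, 0]}
    - {"translation": [0, 0, -0.052], "rotation": [0, 0, 0]}

```text
t: 7.6
eef_pos: [0.5597, 0.249, 0.0286]
ee_rot: [-3.142, 0.0, -1.722]
force: [-0.7, -0.9, -2.5]
width: 0.0559
gripper_force: 24.7
```

Call:
apply_moves:
  steps:
    - {"translation": [0, 0, -0.001], "rotation": [0, 0, 0]}
    - {"translation": [0, 0, -0.002], "rotation": [0, 0, 0]}
    - {"translation": [0, 0, -0.003], "rotation": [0, 0, 0]}
    - {"translation": [0, 0, -0.004], "rotation": [0, 0, 0]}
    - {"translation": [0, 0, -0.005], "rotation": [0, 0, 0]}
    - {"translation": [0, 0, -0.006], "rotation": [0, 0, 0]}
    - {"translation": [0, 0, -0.007], "rotation": [0, 0, 0]}
    - {"translation": [0, 0, -0.008], "rotation": [0, 0, 0]}
    - {"translation": [0, 0, -0.008], "rotation": [0, 0, 0]}
    - {"translation": [0, 0, -0.008], "rotation": [0, 0, 0]}

```text
t: 8.43
eef_pos: [0.5597, 0.249, 0.0285]
ee_rot: [-3.141, 0.0, -1.721]
force: [-7.8, -1.1, 16.0]
width: 0.0568
gripper_force: 24.7
```

Call:
apply_moves:
  jaw: -0.5
  steps:
    - {"translation": [0, 0, 0], "rotation": [0, 0, 0]}
    - {"translation": [0, 0, 0], "rotation": [0, 0, 0]}
    - {"translation": [0, 0, 0], "rotation": [0, 0, 0]}
    - {"translation": [0, 0, 0], "rotation": [0, 0, 0]}
    - {"translation": [0, 0, 0], "rotation": [0, 0, 0]}
    - {"translation": [0, 0, 0.05], "rotation": [0, 0, 0]}
    - {"translation": [0, 0, 0.15], "rotation": [0, 0, 0]}
    - {"translation": [0, 0, 0.3], "rotation": [0, 0, 0]}
    - {"translation": [0, 0, 0.45], "rotation": [0, 0, 0]}
    - {"translation": [0, 0, 0.6], "rotation": [0, 0, 0]}

```text
t: 9.27
eef_pos: [0.5593, 0.2486, 0.1778]
ee_rot: [3.141, -0.001, -1.722]
force: [1.3, 1.1, -0.5]
width: 0.0656
gripper_force: 0.0
```

Call:
apply_moves:
  steps:
    - {"translation": [-0.04, -0.1, 0.1], "rotation": [0, 0, 0]}
    - {"translation": [-0.1, -0.23, 0.2], "rotation": [0, 0, 0]}
    - {"translation": [-0.16, -0.38, 0.3], "rotation": [0, 0, 0]}
    - {"translation": [-0.22, -0.53, 0.4], "rotation": [0, 0, 0]}
    - {"translation": [-0.28, -0.68, 0.48], "rotation": [0, 0, 0]}
    - {"translation": [-0.33, -0.82, 0.5], "rotation": [0, 0, 0]}
    - {"translation": [-0.37, -0.93, 0.5], "rotation": [0, 0, 0]}
    - {"translation": [-0.395, -1, 0.5], "rotation": [0, 0, 0]}
    - {"translation": [-0.395, -1, 0.5], "rotation": [0, 0, 0]}
    - {"translation": [-0.395, -1, 0.5], "rotation": [0, 0, 0]}

```text
t: 10.1
eef_pos: [0.4606, -0.002, 0.302]
ee_rot: [-3.141, 0.001, -1.724]
force: [0.8, 0.2, 0.2]
width: 0.0657
gripper_force: 0.0
```

Call:
apply_moves:
  steps:
    - {"translation": [0.002, -0.064, -0.05], "rotation": [0, 0, 0]}
    - {"translation": [0.002, -0.064, -0.15], "rotation": [0, 0, 0]}
    - {"translation": [0.002, -0.064, -0.27], "rotation": [0, 0, 0]}
    - {"translation": [0.002, -0.064, -0.4], "rotation": [0, 0, 0]}
    - {"translation": [0.002, -0.064, -0.5], "rotation": [0, 0, 0]}
    - {"translation": [0.002, -0.064, -0.59], "rotation": [0, 0, 0]}
    - {"translation": [0.002, -0.064, -0.66], "rotation": [0, 0, 0]}
    - {"translation": [0.002, -0.064, -0.71], "rotation": [0, 0, 0]}
    - {"translation": [0.002, -0.064, -0.724], "rotation": [0, 0, 0]}
    - {"translation": [0.002, -0.064, -0.724], "rotation": [0, 0, 0]}

```text
t: 10.93
eef_pos: [0.461, -0.0166, 0.1194]
ee_rot: [3.139, -0.001, -1.721]
force: [0.3, -0.6, -0.4]
width: 0.0656
gripper_force: 0.0
```

Call:
apply_moves:
  jaw: 1
  newtons: 8
  steps:
    - {"translation": [0, 0, 0], "rotation": [0, 0, 0]}
    - {"translation": [0, 0, 0], "rotation": [0, 0, 0]}
    - {"translation": [0, 0, 0], "rotation": [0, 0, 0]}
    - {"translation": [0, 0, 0], "rotation": [0, 0, 0]}
    - {"translation": [0, 0, 0], "rotation": [0, 0, 0]}
    - {"translation": [0, 0, 0], "rotation": [0, 0, 0]}
    - {"translation": [0, 0, 0], "rotation": [0, 0, 0]}
    - {"translation": [0, 0, 0], "rotation": [0, 0, 0]}
    - {"translation": [0, 0, 0], "rotation": [0, 0, 0]}
    - {"translation": [0, 0, 0], "rotation": [0, 0, 0]}

```text
t: 11.77
eef_pos: [0.462, -0.0168, 0.1212]
ee_rot: [-3.14, 0.001, -1.721]
force: [-0.6, 2.0, 6.1]
width: 0.0563
gripper_force: 8.0
```

Call:
apply_moves:
  newtons: 10
  steps:
    - {"translation": [0, 0, 0.02], "rotation": [0, 0, 0]}
    - {"translation": [0, 0, 0.06], "rotation": [0, 0, 0]}
    - {"translation": [0, 0, 0.13], "rotation": [0, 0, 0]}
    - {"translation": [0, 0, 0.22], "rotation": [0, 0, 0]}
    - {"translation": [0, 0, 0.32], "rotation": [0, 0, 0]}
    - {"translation": [0, 0.03, 0.38], "rotation": [0, 0, 0]}
    - {"translation": [0, 0.1, 0.4], "rotation": [0, 0, 0]}
    - {"translation": [-0.02, 0.2, 0.4], "rotation": [0, 0, 0]}
    - {"translation": [-0.04, 0.3, 0.4], "rotation": [0, 0, 0]}
    - {"translation": [-0.06, 0.4, 0.4], "rotation": [0, 0, 0]}

```text
t: 12.6
eef_pos: [0.4455, 0.0833, 0.2205]
ee_rot: [3.141, -0.0, -1.723]
force: [0.7, 0.1, -1.0]
width: 0.0567
gripper_force: 10.0
```

Call:
apply_moves:
  steps:
    - {"translation": [-0.02, 0.1, 0], "rotation": [0, 0, 0]}
    - {"translation": [-0.04, 0.21, 0], "rotation": [0, 0, 0]}
    - {"translation": [-0.06, 0.32, 0], "rotation": [0, 0, 0]}
    - {"translation": [-0.08, 0.43, 0], "rotation": [0, 0, 0]}
    - {"translation": [-0.1, 0.53, 0], "rotation": [0, 0, 0]}
    - {"translation": [-0.108, 0.6, 0], "rotation": [0, 0, 0]}
    - {"translation": [-0.108, 0.628, 0], "rotation": [0, 0, 0]}
    - {"translation": [-0.108, 0.628, -0.06], "rotation": [0, 0, 0]}
    - {"translation": [-0.108, 0.628, -0.14], "rotation": [0, 0, 0]}
    - {"translation": [-0.108, 0.628, -0.22], "rotation": [0, 0, 0]}

```text
t: 13.43
eef_pos: [0.4192, 0.2396, 0.1651]
ee_rot: [3.142, 0.0, -1.722]
force: [0.3, -0.3, -1.3]
width: 0.056
gripper_force: 10.0
```

Call:
apply_moves:
  steps:
    - {"translation": [0, 0, -0.1], "rotation": [0, 0, 0]}
    - {"translation": [0, 0, -0.2], "rotation": [0, 0, 0]}
    - {"translation": [0, 0, -0.3], "rotation": [0, 0, 0]}
    - {"translation": [0, 0, -0.38], "rotation": [0, 0, 0]}
    - {"translation": [0, 0, -0.44], "rotation": [0, 0, 0]}
    - {"translation": [0, 0, -0.48], "rotation": [0, 0, 0]}
    - {"translation": [0, 0, -0.51], "rotation": [0, 0, 0]}
    - {"translation": [0, 0, -0.53], "rotation": [0, 0, 0]}
    - {"translation": [0, 0, -0.54], "rotation": [0, 0, 0]}
    - {"translation": [0, 0, -0.54], "rotation": [0, 0, 0]}

```text
t: 14.27
eef_pos: [0.4193, 0.2396, 0.0304]
ee_rot: [3.141, -0.0, -1.722]
force: [0.0, 0.3, -1.2]
width: 0.0562
gripper_force: 10.0
```

Call:
apply_moves:
  steps:
    - {"translation": [0, 0, -0.002], "rotation": [0, 0, 0]}
    - {"translation": [0, 0, -0.004], "rotation": [0, 0, 0]}
    - {"translation": [0, 0, -0.006], "rotation": [0, 0, 0]}
    - {"translation": [0, 0, -0.008], "rotation": [0, 0, 0]}
    - {"translation": [0, 0, -0.009], "rotation": [0, 0, 0]}
    - {"translation": [0, 0, -0.01], "rotation": [0, 0, 0]}
    - {"translation": [0, 0, -0.01], "rotation": [0, 0, 0]}
    - {"translation": [0, 0, -0.01], "rotation": [0, 0, 0]}
    - {"translation": [0, 0, -0.01], "rotation": [0, 0, 0]}
    - {"translation": [0, 0, -0.01], "rotation": [0, 0, 0]}

```text
t: 15.1
eef_pos: [0.4194, 0.2399, 0.0281]
ee_rot: [3.142, -0.0, -1.722]
force: [0.2, 0.4, -0.8]
width: 0.0561
gripper_force: 10.0
```

Call:
apply_moves:
  steps:
    - {"translation": [0, 0, -0.001], "rotation": [0, 0, 0]}
    - {"translation": [0, 0, -0.002], "rotation": [0, 0, 0]}
    - {"translation": [0, 0, -0.003], "rotation": [0, 0, 0]}
    - {"translation": [0, 0, -0.004], "rotation": [0, 0, 0]}
    - {"translation": [0, 0, -0.005], "rotation": [0, 0, 0]}
    - {"translation": [0, 0, -0.006], "rotation": [0, 0, 0]}
    - {"translation": [0, 0, -0.007], "rotation": [0, 0, 0]}
    - {"translation": [0, 0, -0.007], "rotation": [0, 0, 0]}
    - {"translation": [0, 0, -0.007], "rotation": [0, 0, 0]}
    - {"translation": [0, 0, -0.007], "rotation": [0, 0, 0]}

```text
t: 15.93
eef_pos: [0.4192, 0.24, 0.027]
ee_rot: [-3.142, 0.0, -1.721]
force: [-5.7, -0.7, 10.4]
width: 0.0565
gripper_force: 10.0
```

Call:
apply_moves:
  jaw: -0.5
  steps:
    - {"translation": [0, 0, 0], "rotation": [0, 0, 0]}
    - {"translation": [0, 0, 0], "rotation": [0, 0, 0]}
    - {"translation": [0, 0, 0], "rotation": [0, 0, 0]}
    - {"translation": [0, 0, 0], "rotation": [0, 0, 0]}
    - {"translation": [0, 0, 0], "rotation": [0, 0, 0]}
    - {"translation": [0, 0, 0.05], "rotation": [0, 0, 0]}
    - {"translation": [0, 0, 0.15], "rotation": [0, 0, 0]}
    - {"translation": [0, 0, 0.3], "rotation": [0, 0, 0]}
    - {"translation": [0, 0, 0.45], "rotation": [0, 0, 0]}
    - {"translation": [0, 0, 0.6], "rotation": [0, 0, 0]}

```text
t: 16.77
eef_pos: [0.419, 0.2394, 0.1778]
ee_rot: [3.141, -0.001, -1.722]
force: [0.6, 0.9, -0.6]
width: 0.0658
gripper_force: 0.0
```

Call:
apply_moves:
  steps:
    - {"translation": [0.04, -0.1, 0.1], "rotation": [0, 0, 0]}
    - {"translation": [0.1, -0.23, 0.2], "rotation": [0, 0, 0]}
    - {"translation": [0.16, -0.38, 0.3], "rotation": [0, 0, 0]}
    - {"translation": [0.22, -0.53, 0.4], "rotation": [0, 0, 0]}
    - {"translation": [0.28, -0.68, 0.48], "rotation": [0, 0, 0]}
    - {"translation": [0.33, -0.82, 0.5], "rotation": [0, 0, 0]}
    - {"translation": [0.38, -0.93, 0.5], "rotation": [0, 0, 0]}
    - {"translation": [0.428, -1, 0.5], "rotation": [0, 0, 0]}
    - {"translation": [0.428, -1, 0.5], "rotation": [0, 0, 0]}
    - {"translation": [0.428, -1, 0.5], "rotation": [0, 0, 0]}

```text
t: 17.6
eef_pos: [0.5265, -0.0114, 0.3007]
ee_rot: [3.14, -0.0, -1.725]
force: [0.1, -0.1, 0.0]
width: 0.0656
gripper_force: 0.0
```

Call:
apply_moves:
  steps:
    - {"translation": [0, -0.062, -0.05], "rotation": [0, 0, 0.014]}
    - {"translation": [0, -0.062, -0.15], "rotation": [0, 0, 0.014]}
    - {"translation": [0, -0.062, -0.26], "rotation": [0, 0, 0.014]}
    - {"translation": [0, -0.062, -0.36], "rotation": [0, 0, 0.014]}
    - {"translation": [0, -0.062, -0.45], "rotation": [0, 0, 0.014]}
    - {"translation": [0, -0.062, -0.53], "rotation": [0, 0, 0.014]}
    - {"translation": [0, -0.062, -0.59], "rotation": [0, 0, 0.014]}
    - {"translation": [0, -0.062, -0.62], "rotation": [0, 0, 0.014]}
    - {"translation": [0, -0.062, -0.628], "rotation": [0, 0, 0.014]}
    - {"translation": [0, -0.062, -0.628], "rotation": [0, 0, 0.014]}

```text
t: 18.43
eef_pos: [0.5263, -0.0251, 0.1444]
ee_rot: [3.141, -0.0, -1.713]
force: [0.3, 1.2, 1.0]
width: 0.0659
gripper_force: 0.0
```

Call:
apply_moves:
  jaw: 1
  newtons: 25
  steps:
    - {"translation": [0, 0, 0], "rotation": [0, 0, 0]}
    - {"translation": [0, 0, 0], "rotation": [0, 0, 0]}
    - {"translation": [0, 0, 0], "rotation": [0, 0, 0]}
    - {"translation": [0, 0, 0], "rotation": [0, 0, 0]}
    - {"translation": [0, 0, 0], "rotation": [0, 0, 0]}
    - {"translation": [0, 0, 0], "rotation": [0, 0, 0]}
    - {"translation": [0, 0, 0], "rotation": [0, 0, 0]}
    - {"translation": [0, 0, 0], "rotation": [0, 0, 0]}
    - {"translation": [0, 0, 0], "rotation": [0, 0, 0]}
    - {"translation": [0, 0, 0], "rotation": [0, 0, 0]}

```text
t: 19.27
eef_pos: [0.5264, -0.0256, 0.1443]
ee_rot: [-3.142, -0.0, -1.714]
force: [-0.5, -0.1, 1.1]
width: 0.0136
gripper_force: 25.0
```

```bash
python3 - <<'E'
from h import *
im=grab_frame('top');cv2.imwrite('pics/t1.png',im);cv2.imwrite('pics/t1c.png',cv2.resize(im[170:320,50:310],None,fx=3,fy=3,interpolation=2))
s=get_state();print(s['eef_pos'],s['ee_rot'],s['force'],s['width'])
E
```

```text
[ 0.52636003 -0.02564185  0.14430923] [ 3.14155789e+00 -8.62716210e-05 -1.71428052e+00] [ 0.17035911 -0.42979765  0.14502229] 0.013969370481040995
```

View pics/t1c.png

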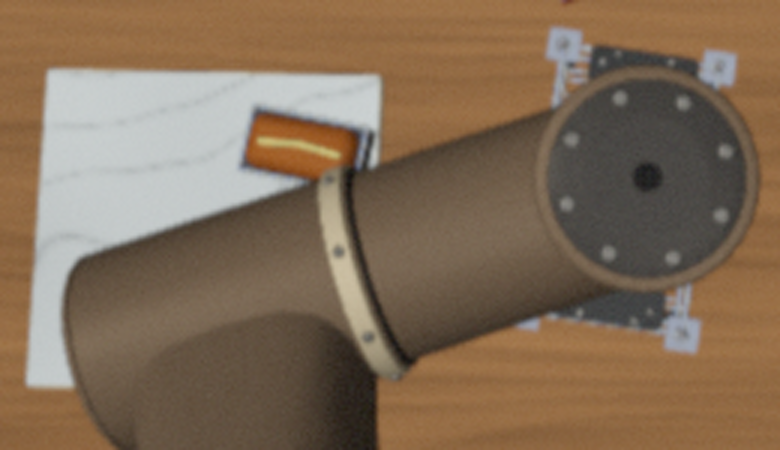

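The top crop shows the tin upright on the slab at crop (305,145), and the gripper over the tier with all four corner plates in place. The tier is gripped with a width of 14 mm and almost no force.

Call:
apply_moves:
  newtons: 35
  steps:
    - {"translation": [0, 0, 0.01], "rotation": [0, 0, 0]}
    - {"translation": [0, 0, 0.03], "rotation": [0, 0, 0]}
    - {"translation": [0, 0, 0.06], "rotation": [0, 0, 0]}
    - {"translation": [0, 0, 0.1], "rotation": [0, 0, 0]}
    - {"translation": [0, 0, 0.16], "rotation": [0, 0, 0]}
    - {"translation": [0, 0, 0.23], "rotation": [0, 0, 0]}
    - {"translation": [0, 0, 0.3], "rotation": [0, 0, 0]}
    - {"translation": [0, 0, 0.37], "rotation": [0, 0, 0]}
    - {"translation": [0, 0, 0.4], "rotation": [0, 0, 0]}
    - {"translation": [0, 0, 0.4], "rotation": [0, 0, 0]}

```text
t: 20.15
eef_pos: [0.5274, -0.0254, 0.2469]
ee_rot: [-3.138, 0.001, -1.714]
force: [0.2, -0.4, -4.1]
width: 0.0136
gripper_force: 35.0
```

Call:
apply_moves:
  steps:
    - {"translation": [-0.005, 0.05, 0], "rotation": [0, 0, 0]}
    - {"translation": [-0.015, 0.13, 0], "rotation": [0, 0, 0]}
    - {"translation": [-0.02, 0.23, 0], "rotation": [0, 0, 0]}
    - {"translation": [-0.03, 0.34, 0], "rotation": [0, 0, 0]}
    - {"translation": [-0.04, 0.45, 0], "rotation": [0, 0, 0]}
    - {"translation": [-0.05, 0.56, 0], "rotation": [0, 0, 0]}
    - {"translation": [-0.06, 0.67, 0], "rotation": [0, 0, 0]}
    - {"translation": [-0.07, 0.78, 0], "rotation": [0, 0, 0]}
    - {"translation": [-0.08, 0.89, 0], "rotation": [0, 0, 0]}
    - {"translation": [-0.09, 0.98, 0], "rotation": [0, 0, 0]}

```text
t: 20.98
eef_pos: [0.5027, 0.2214, 0.2429]
ee_rot: [3.14, -0.001, -1.714]
force: [-0.2, 0.1, -4.0]
width: 0.0139
gripper_force: 35.0
```

Call:
apply_moves:
  steps:
    - {"translation": [-0.005, 0.1, 0], "rotation": [0, 0, 0]}
    - {"translation": [-0.015, 0.2, 0], "rotation": [0, 0, 0]}
    - {"translation": [-0.025, 0.31, 0], "rotation": [0, 0, 0]}
    - {"translation": [-0.035, 0.42, 0], "rotation": [0, 0, 0]}
    - {"translation": [-0.045, 0.53, 0], "rotation": [0, 0, 0]}
    - {"translation": [-0.055, 0.64, 0], "rotation": [0, 0, 0]}
    - {"translation": [-0.06, 0.73, 0], "rotation": [0, 0, 0]}
    - {"translation": [-0.062, 0.78, 0], "rotation": [0, 0, 0]}
    - {"translation": [-0.062, 0.794, 0], "rotation": [0, 0, 0]}
    - {"translation": [-0.062, 0.794, 0], "rotation": [0, 0, 0]}

```text
t: 21.82
eef_pos: [0.4875, 0.4185, 0.2427]
ee_rot: [3.14, -0.002, -1.713]
force: [-0.4, 0.5, -3.4]
width: 0.0136
gripper_force: 35.0
```

Call:
apply_moves:
  steps:
    - {"translation": [0, 0, -0.06], "rotation": [0, 0, 0]}
    - {"translation": [0, 0, -0.16], "rotation": [0, 0, 0]}
    - {"translation": [0, 0, -0.28], "rotation": [0, 0, 0]}
    - {"translation": [0, 0, -0.4], "rotation": [0, 0, 0]}
    - {"translation": [0, 0, -0.51], "rotation": [0, 0, 0]}
    - {"translation": [0, 0, -0.6], "rotation": [0, 0, 0]}
    - {"translation": [0, 0, -0.67], "rotation": [0, 0, 0]}
    - {"translation": [0, 0, -0.72], "rotation": [0, 0, 0]}
    - {"translation": [0, 0, -0.752], "rotation": [0, 0, 0]}
    - {"translation": [0, 0, -0.752], "rotation": [0, 0, 0]}

```text
t: 22.65
eef_pos: [0.4881, 0.4164, 0.0553]
ee_rot: [3.141, -0.002, -1.715]
force: [-0.4, -0.2, -3.8]
width: 0.0138
gripper_force: 35.0
```

Call:
apply_moves:
  steps:
    - {"translation": [0, 0, -0.001], "rotation": [0, 0, 0]}
    - {"translation": [0, 0, -0.002], "rotation": [0, 0, 0]}
    - {"translation": [0, 0, -0.003], "rotation": [0, 0, 0]}
    - {"translation": [0, 0, -0.004], "rotation": [0, 0, 0]}
    - {"translation": [0, 0, -0.005], "rotation": [0, 0, 0]}
    - {"translation": [0, 0, -0.006], "rotation": [0, 0, 0]}
    - {"translation": [0, 0, -0.007], "rotation": [0, 0, 0]}
    - {"translation": [0, 0, -0.008], "rotation": [0, 0, 0]}
    - {"translation": [0, 0, -0.008], "rotation": [0, 0, 0]}
    - {"translation": [0, 0, -0.008], "rotation": [0, 0, 0]}

```text
t: 23.48
eef_pos: [0.4883, 0.4179, 0.0543]
ee_rot: [3.142, -0.0, -1.714]
force: [0.5, 0.1, -3.8]
width: 0.0136
gripper_force: 35.0
```

Still 4 mm up, so I'll keep lowering.

Call:
apply_moves:
  steps:
    - {"translation": [0, 0, -0.002], "rotation": [0, 0, 0]}
    - {"translation": [0, 0, -0.004], "rotation": [0, 0, 0]}
    - {"translation": [0, 0, -0.006], "rotation": [0, 0, 0]}
    - {"translation": [0, 0, -0.008], "rotation": [0, 0, 0]}
    - {"translation": [0, 0, -0.01], "rotation": [0, 0, 0]}
    - {"translation": [0, 0, -0.012], "rotation": [0, 0, 0]}
    - {"translation": [0, 0, -0.013], "rotation": [0, 0, 0]}
    - {"translation": [0, 0, -0.014], "rotation": [0, 0, 0]}
    - {"translation": [0, 0, -0.014], "rotation": [0, 0, 0]}
    - {"translation": [0, 0, -0.014], "rotation": [0, 0, 0]}

```text
t: 24.32
eef_pos: [0.4884, 0.4181, 0.0539]
ee_rot: [-3.14, 0.001, -1.713]
force: [-8.0, -4.9, 21.4]
width: 0.0138
gripper_force: 35.0
```

Call:
apply_moves:
  steps:
    - {"translation": [0, 0, 0], "rotation": [0, 0, 0]}
    - {"translation": [0, 0, -0.001], "rotation": [0, 0, 0]}
    - {"translation": [0, 0, -0.001], "rotation": [0, 0, 0]}
    - {"translation": [0, 0, -0.002], "rotation": [0, 0, 0]}
    - {"translation": [0, 0, -0.002], "rotation": [0, 0, 0]}
    - {"translation": [0, 0, -0.003], "rotation": [0, 0, 0]}
    - {"translation": [0, 0, -0.003], "rotation": [0, 0, 0]}
    - {"translation": [0, 0, -0.003], "rotation": [0, 0, 0]}
    - {"translation": [0, 0, -0.003], "rotation": [0, 0, 0]}
    - {"translation": [0, 0, -0.003], "rotation": [0, 0, 0]}

```text
t: 25.15
eef_pos: [0.4884, 0.4181, 0.0539]
ee_rot: [-3.14, 0.001, -1.713]
force: [-11.3, -5.7, 26.3]
width: 0.0139
gripper_force: 35.0
```

Call:
apply_moves:
  jaw: -0.3
  steps:
    - {"translation": [0, 0, 0.008], "rotation": [0, 0, 0]}
    - {"translation": [0, 0, 0.008], "rotation": [0, 0, 0]}
    - {"translation": [0, 0, 0.008], "rotation": [0, 0, 0]}
    - {"translation": [0, 0, 0.008], "rotation": [0, 0, 0]}
    - {"translation": [0, 0, 0.008], "rotation": [0, 0, 0]}
    - {"translation": [0, 0, 0.05], "rotation": [0, 0, 0]}
    - {"translation": [0, 0, 0.15], "rotation": [0, 0, 0]}
    - {"translation": [0, 0, 0.3], "rotation": [0, 0, 0]}
    - {"translation": [0, 0, 0.45], "rotation": [0, 0, 0]}
    - {"translation": [0, 0, 0.6], "rotation": [0, 0, 0]}

```text
t: 25.98
eef_pos: [0.4883, 0.4175, 0.2021]
ee_rot: [-3.142, -0.001, -1.714]
force: [0.7, 1.1, 0.2]
width: 0.0569
gripper_force: 0.0
```

Call:
apply_moves:
  jaw: -1
  steps:
    - {"translation": [0, 0, 0.1], "rotation": [0, 0, 0.2]}
    - {"translation": [0, 0, 0.2], "rotation": [0, 0, 0.4]}
    - {"translation": [0, 0, 0.3], "rotation": [0, 0, 0.6]}
    - {"translation": [0, 0, 0.4], "rotation": [0, 0, 0.8]}
    - {"translation": [-0.1, 0, 0.4], "rotation": [0, 0, 1]}
    - {"translation": [-0.2, 0, 0.4], "rotation": [0, 0, 1]}
    - {"translation": [-0.3, 0, 0.4], "rotation": [0, 0, 1]}
    - {"translation": [-0.4, 0, 0.4], "rotation": [0, 0, 1]}
    - {"translation": [-0.4, 0, 0.4], "rotation": [0, 0, 1]}
    - {"translation": [-0.4, 0, 0.4], "rotation": [0, 0, 1]}

```text
t: 26.82
eef_pos: [0.3875, 0.418, 0.3014]
ee_rot: [-3.14, 0.001, -1.189]
force: [0.9, -0.2, 0.5]
width: 0.0875
gripper_force: 0.0
```

```bash
python3 - <<'E'
from h import *
im=grab_frame('top');cv2.imwrite('pics/t2.png',im);a=cv2.resize(im[170:320,50:310],None,fx=3,fy=3,interpolation=2)
im=grab_frame('side');cv2.imwrite('pics/s2.png',im);b=cv2.resize(im[150:390,220:400],None,fx=2,fy=2,interpolation=2)
cv2.imwrite('pics/t2c.png',a)
cv2.imwrite('pics/s2c.png',b)
E
```

```text
(no output)
```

View pics/t2c.png

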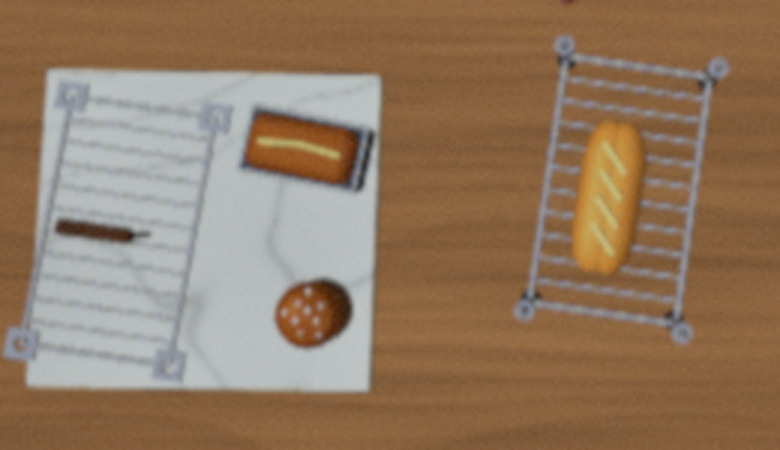

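The top crop shows the tin (305,147), the cake (312,313) and the flat tier (118,230) on the slab, and the loaf bare on the lower tier at (608,197) between the four posts.

```bash
python3 - <<'E'
from h import *
im=cv2.imread('pics/t2.png');h=cv2.cvtColor(im,cv2.COLOR_BGR2HSV)
m=cv2.inRange(h,(8,110,170),(35,255,255));m[:205]=0;m[270:]=0;m[:,:235]=0;m[:,275:]=0
k=max(cv2.findContours(m,0,2)[0],key=cv2.contourArea);r=cv2.minAreaRect(k);print(r)
b=np.array([on('top',*p,.052) for p in cv2.boxPoints(r)]);print(b.mean(0),b[1]-b[0],b[2]-b[1])
for e in(b[1]-b[0],b[2]-b[1]):print(np.linalg.norm(e),np.degrees(np.arctan2(e[1],e[0])))
T=lambda x,y,z:on('top',(x+.5)/3+49.5,(y+.5)/3+169.5,z)
print('posts',np.mean([T(*p,.132) for p in((564,46),(718,68),(524,310),(682,332))],0))
E
```

```text
((250.89598083496094, 235.32566833496094), (16.73998260498047, 48.71231460571289), 8.972626686096191)
[ 0.51859332 -0.01133897  0.052     ] [ 0.12504536 -0.01888777  0.        ] [-0.00664161 -0.04347705  0.        ]
0.12646379158756968 -8.58944555356637
0.043981414690039994 -98.68543520869557
posts [ 0.52578067 -0.02554453  0.132     ]
```

```bash
python3 - <<'E'
from h import *
def f(n,im,roi,lo):
    h=cv2.cvtColor(im,cv2.COLOR_BGR2HSV);m=cv2.inRange(h,lo,(35,255,255));z=np.zeros_like(m);x0,y0,x1,y1=roi;z[y0:y1,x0:x1]=m[y0:y1,x0:x1]
    k=max(cv2.findContours(z,0,2)[0],key=cv2.contourArea);r=cv2.minAreaRect(k);return r
t=cv2.imread('pics/t2.png');s=cv2.imread('pics/s2.png')
for lo in((5,150,150),(5,170,140)):
    for n,i,roi in(('top',t,(235,205,280,270)),('side',s,(250,165,325,225))):
        r=f(n,i,roi,lo);print(n,lo,r,on(n,*r[0],.05))
b=cv2.resize(s[150:240,230:340],None,fx=5,fy=5,interpolation=2);a=cv2.resize(t[200:275,225:300],None,fx=6,fy=6,interpolation=2)
cv2.imwrite('pics/l.png',np.hstack([a,cv2.resize(b,None,fx=.62,fy=1)[:450]]))
E
```

```text
top (5, 150, 150) ((251.27029418945312, 235.3783721923828), (18.741485595703125, 50.6348876953125), 9.462321281433105) [ 0.51805775 -0.01226948  0.05      ]
side (5, 150, 150) ((286.729736328125, 178.6216278076172), (63.4580078125, 17.426292419433594), 9.462322235107422) [ 0.51322028 -0.13006374  0.05      ]
top (5, 170, 140) ((251.5811004638672, 235.01351928710938), (19.234682083129883, 49.81289291381836), 9.462322235107422) [ 0.51901016 -0.01307746  0.05      ]
side (5, 170, 140) ((284.5384521484375, 201.30767822265625), (43.93001174926758, 15.689288139343262), 11.309932708740234) [ 0.51742136 -0.02002788  0.05      ]
```

View pics/l.png

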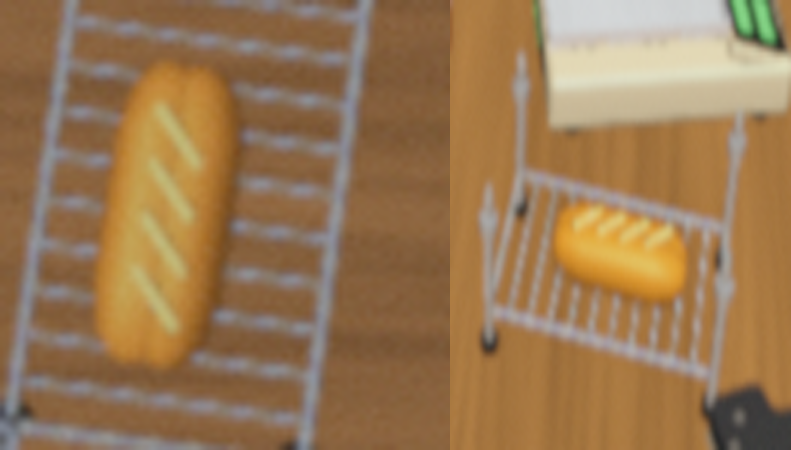

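The left panel shows the loaf centred at about (168,213), i.e. full-frame (252.6,235.1). This gives about (0.518,-0.016), yaw -8.6°, well inside the stand.

Call:
apply_moves:
  steps:
    - {"translation": [0.03, -0.1, 0], "rotation": [0, 0, 0.15]}
    - {"translation": [0.06, -0.2, 0], "rotation": [0, 0, 0.3]}
    - {"translation": [0.09, -0.31, 0], "rotation": [0, 0, 0.45]}
    - {"translation": [0.12, -0.42, 0], "rotation": [0, 0, 0.6]}
    - {"translation": [0.15, -0.53, 0], "rotation": [0, 0, 0.75]}
    - {"translation": [0.19, -0.64, 0], "rotation": [0, 0, 0.9]}
    - {"translation": [0.22, -0.75, 0], "rotation": [0, 0, 1]}
    - {"translation": [0.25, -0.86, 0], "rotation": [0, 0, 1]}
    - {"translation": [0.26, -0.87, 0], "rotation": [0, 0, 1]}
    - {"translation": [0.26, -0.87, 0], "rotation": [0, 0, 1]}

```text
t: 27.75
eef_pos: [0.4545, 0.1988, 0.3002]
ee_rot: [3.142, -0.0, -0.671]
force: [0.2, 0.2, -0.1]
width: 0.0878
gripper_force: 0.0
```

Call:
apply_moves:
  steps:
    - {"translation": [0.03, -0.1, 0], "rotation": [0, 0, 0.15]}
    - {"translation": [0.06, -0.2, 0], "rotation": [0, 0, 0.3]}
    - {"translation": [0.09, -0.31, 0], "rotation": [0, 0, 0.45]}
    - {"translation": [0.12, -0.42, 0], "rotation": [0, 0, 0.6]}
    - {"translation": [0.15, -0.53, 0], "rotation": [0, 0, 0.75]}
    - {"translation": [0.19, -0.64, 0], "rotation": [0, 0, 0.9]}
    - {"translation": [0.22, -0.75, 0], "rotation": [0, 0, 0.985]}
    - {"translation": [0.25, -0.84, 0], "rotation": [0, 0, 0.985]}
    - {"translation": [0.262, -0.868, 0], "rotation": [0, 0, 0.985]}
    - {"translation": [0.262, -0.868, 0], "rotation": [0, 0, 0.985]}

```text
t: 28.58
eef_pos: [0.5197, -0.0176, 0.2995]
ee_rot: [3.141, 0.001, -0.154]
force: [-0.3, 1.1, -1.2]
width: 0.0877
gripper_force: 0.0
```

Call:
apply_moves:
  steps:
    - {"translation": [0, 0, -0.05], "rotation": [0, 0, 0]}
    - {"translation": [0, 0, -0.15], "rotation": [0, 0, 0]}
    - {"translation": [0, 0, -0.27], "rotation": [0, 0, 0]}
    - {"translation": [0, 0, -0.4], "rotation": [0, 0, 0]}
    - {"translation": [0, 0, -0.5], "rotation": [0, 0, 0]}
    - {"translation": [0, 0, -0.59], "rotation": [0, 0, 0]}
    - {"translation": [0, 0, -0.66], "rotation": [0, 0, 0]}
    - {"translation": [0, 0, -0.71], "rotation": [0, 0, 0]}
    - {"translation": [0, 0, -0.72], "rotation": [0, 0, 0]}
    - {"translation": [0, 0, -0.72], "rotation": [0, 0, 0]}

```text
t: 29.42
eef_pos: [0.5185, -0.0158, 0.1193]
ee_rot: [3.141, 0.002, -0.151]
force: [0.1, -0.1, 0.4]
width: 0.0876
gripper_force: 0.0
```

Lowering to 0.043 and closing.

Call:
apply_moves:
  steps:
    - {"translation": [0, 0, -0.04], "rotation": [0, 0, 0]}
    - {"translation": [0, 0, -0.09], "rotation": [0, 0, 0]}
    - {"translation": [0, 0, -0.14], "rotation": [0, 0, 0]}
    - {"translation": [0, 0, -0.19], "rotation": [0, 0, 0]}
    - {"translation": [0, 0, -0.24], "rotation": [0, 0, 0]}
    - {"translation": [0, 0, -0.27], "rotation": [0, 0, 0]}
    - {"translation": [0, 0, -0.29], "rotation": [0, 0, 0]}
    - {"translation": [0, 0, -0.3], "rotation": [0, 0, 0]}
    - {"translation": [0, 0, -0.3], "rotation": [0, 0, 0]}
    - {"translation": [0, 0, -0.3], "rotation": [0, 0, 0]}

```text
t: 30.25
eef_pos: [0.5193, -0.0165, 0.0455]
ee_rot: [-3.141, -0.001, -0.151]
force: [-0.9, -0.6, 0.5]
width: 0.0877
gripper_force: 0.0
```

Call:
apply_moves:
  jaw: 1
  newtons: 10
  steps:
    - {"translation": [0, 0, 0], "rotation": [0, 0, 0]}
    - {"translation": [0, 0, 0], "rotation": [0, 0, 0]}
    - {"translation": [0, 0, 0], "rotation": [0, 0, 0]}
    - {"translation": [0, 0, 0], "rotation": [0, 0, 0]}
    - {"translation": [0, 0, 0], "rotation": [0, 0, 0]}
    - {"translation": [0, 0, 0], "rotation": [0, 0, 0]}
    - {"translation": [0, 0, 0], "rotation": [0, 0, 0]}
    - {"translation": [0, 0, 0], "rotation": [0, 0, 0]}
    - {"translation": [0, 0, 0], "rotation": [0, 0, 0]}
    - {"translation": [0, 0, 0], "rotation": [0, 0, 0]}

```text
t: 31.08
eef_pos: [0.519, -0.0166, 0.0452]
ee_rot: [-3.142, -0.0, -0.151]
force: [0.1, -0.6, 2.6]
width: 0.056
gripper_force: 10.0
```

Call:
apply_moves:
  newtons: 14
  steps:
    - {"translation": [0, 0, 0.02], "rotation": [0, 0, 0]}
    - {"translation": [0, 0, 0.06], "rotation": [0, 0, 0]}
    - {"translation": [0, 0, 0.13], "rotation": [0, 0, 0]}
    - {"translation": [0, 0, 0.22], "rotation": [0, 0, 0]}
    - {"translation": [0, 0, 0.33], "rotation": [0, 0, 0]}
    - {"translation": [0, 0, 0.43], "rotation": [0, 0, 0]}
    - {"translation": [0, 0, 0.52], "rotation": [0, 0, 0]}
    - {"translation": [0, 0, 0.58], "rotation": [0, 0, 0]}
    - {"translation": [0, -0.04, 0.6], "rotation": [0, 0, 0]}
    - {"translation": [0, -0.12, 0.6], "rotation": [0, 0, 0]}

```text
t: 31.92
eef_pos: [0.5197, -0.0459, 0.1973]
ee_rot: [-3.14, -0.003, -0.149]
force: [0.2, -0.0, -1.2]
width: 0.0556
gripper_force: 14.0
```

Call:
apply_moves:
  steps:
    - {"translation": [0, -0.1, 0], "rotation": [0, 0, 0]}
    - {"translation": [0, -0.22, 0], "rotation": [0, 0, 0]}
    - {"translation": [0, -0.34, 0], "rotation": [0, 0, 0]}
    - {"translation": [-0.008, -0.46, 0], "rotation": [0, 0, 0]}
    - {"translation": [-0.008, -0.58, 0], "rotation": [0, 0, 0]}
    - {"translation": [-0.008, -0.7, 0], "rotation": [0, 0, 0]}
    - {"translation": [-0.008, -0.81, 0], "rotation": [0, 0, 0]}
    - {"translation": [-0.008, -0.91, 0], "rotation": [0, 0, 0]}
    - {"translation": [-0.008, -0.98, 0], "rotation": [0, 0, 0]}
    - {"translation": [-0.008, -1, 0], "rotation": [0, 0, 0]}

```text
t: 32.75
eef_pos: [0.5157, -0.2992, 0.1943]
ee_rot: [3.142, 0.002, -0.154]
force: [-0.2, 0.4, -1.3]
width: 0.0556
gripper_force: 14.0
```

Call:
apply_moves:
  steps:
    - {"translation": [0, -0.016, -0.03], "rotation": [0, 0, 0]}
    - {"translation": [0, -0.016, -0.08], "rotation": [0, 0, 0]}
    - {"translation": [0, -0.016, -0.14], "rotation": [0, 0, 0]}
    - {"translation": [0, -0.016, -0.2], "rotation": [0, 0, 0]}
    - {"translation": [0, -0.016, -0.26], "rotation": [0, 0, 0]}
    - {"translation": [0, -0.016, -0.31], "rotation": [0, 0, 0]}
    - {"translation": [0, -0.016, -0.35], "rotation": [0, 0, 0]}
    - {"translation": [0, -0.016, -0.38], "rotation": [0, 0, 0]}
    - {"translation": [0, -0.016, -0.39], "rotation": [0, 0, 0]}
    - {"translation": [0, -0.016, -0.39], "rotation": [0, 0, 0]}

```text
t: 33.58
eef_pos: [0.5166, -0.3003, 0.097]
ee_rot: [-3.141, 0.001, -0.151]
force: [0.0, 0.3, -1.2]
width: 0.0556
gripper_force: 14.0
```

Call:
apply_moves:
  steps:
    - {"translation": [0, 0, -0.002], "rotation": [0, 0, 0]}
    - {"translation": [0, 0, -0.004], "rotation": [0, 0, 0]}
    - {"translation": [0, 0, -0.006], "rotation": [0, 0, 0]}
    - {"translation": [0, 0, -0.008], "rotation": [0, 0, 0]}
    - {"translation": [0, 0, -0.009], "rotation": [0, 0, 0]}
    - {"translation": [0, 0, -0.01], "rotation": [0, 0, 0]}
    - {"translation": [0, 0, -0.01], "rotation": [0, 0, 0]}
    - {"translation": [0, 0, -0.01], "rotation": [0, 0, 0]}
    - {"translation": [0, 0, -0.01], "rotation": [0, 0, 0]}
    - {"translation": [0, 0, -0.01], "rotation": [0, 0, 0]}

```text
t: 34.42
eef_pos: [0.5168, -0.3006, 0.0951]
ee_rot: [3.142, 0.0, -0.151]
force: [-1.2, -0.1, -1.4]
width: 0.0554
gripper_force: 14.0
```

Call:
apply_moves:
  jaw: -0.9
  steps:
    - {"translation": [0, 0, 0], "rotation": [0, 0, 0]}
    - {"translation": [0, 0, 0], "rotation": [0, 0, 0]}
    - {"translation": [0, 0, 0], "rotation": [0, 0, 0]}
    - {"translation": [0, 0, 0], "rotation": [0, 0, 0]}
    - {"translation": [0, 0, 0], "rotation": [0, 0, 0]}
    - {"translation": [0, 0, 0.05], "rotation": [0, 0, 0]}
    - {"translation": [0, 0, 0.15], "rotation": [0, 0, 0]}
    - {"translation": [0, 0, 0.3], "rotation": [0, 0, 0]}
    - {"translation": [0, 0, 0.45], "rotation": [0, 0, 0]}
    - {"translation": [0, 0, 0.6], "rotation": [0, 0, 0]}

```text
t: 35.25
eef_pos: [0.5164, -0.3005, 0.2467]
ee_rot: [3.142, 0.001, -0.151]
force: [1.7, 0.0, -0.2]
width: 0.0835
gripper_force: 0.0
```

Call:
apply_moves:
  steps:
    - {"translation": [-0.02, 0.1, 0.1], "rotation": [0, 0, -0.2]}
    - {"translation": [-0.04, 0.2, 0.2], "rotation": [0, 0, -0.4]}
    - {"translation": [-0.06, 0.3, 0.2], "rotation": [0, 0, -0.6]}
    - {"translation": [-0.08, 0.45, 0.2], "rotation": [0, 0, -0.8]}
    - {"translation": [-0.1, 0.6, 0.2], "rotation": [0, 0, -1]}
    - {"translation": [-0.1, 0.75, 0.2], "rotation": [0, 0, -1]}
    - {"translation": [-0.1, 0.9, 0.2], "rotation": [0, 0, -1]}
    - {"translation": [-0.1, 1, 0.2], "rotation": [0, 0, -1]}
    - {"translation": [-0.1, 1, 0.2], "rotation": [0, 0, -1]}
    - {"translation": [-0.1, 1, 0.2], "rotation": [0, 0, -1]}

```text
t: 36.08
eef_pos: [0.4918, -0.0493, 0.2953]
ee_rot: [-3.141, -0.0, -0.672]
force: [0.0, -0.1, 0.1]
width: 0.0835
gripper_force: 0.0
```

```bash
python3 - <<'E'
from h import *
im=grab_frame('top');cv2.imwrite('pics/t3.png',im);a=cv2.resize(im[175:325,305:430],None,fx=4,fy=4,interpolation=2)
im=grab_frame('side');b=cv2.resize(im[110:200,240:350],None,fx=2.6,fy=4,interpolation=2)
cv2.imwrite('pics/s3.png',im);c=np.zeros((600,786,3),np.uint8);c[:,:500]=a;c[:360,500:]=b;cv2.imwrite('pics/c3.png',c)
E
```

```text
(no output)
```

View pics/c3.png

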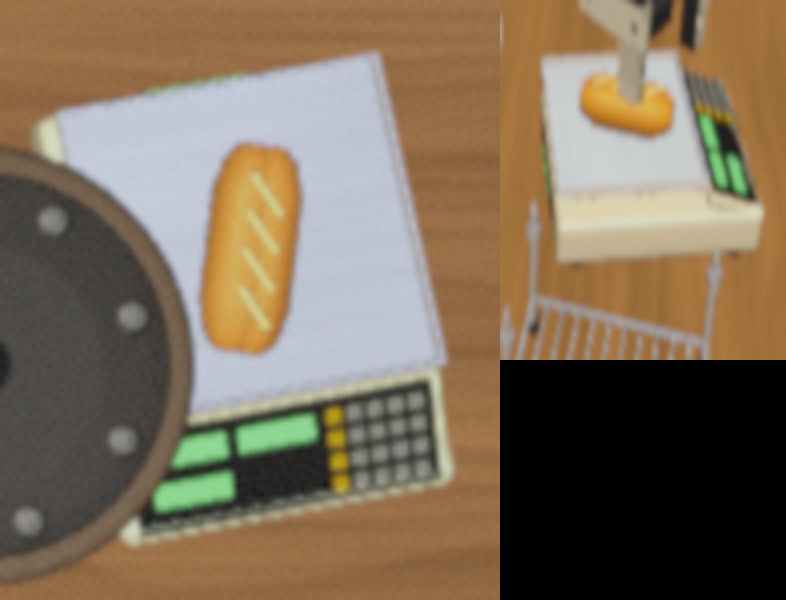

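The top panel shows the loaf lying flat at (251,248) on the pan, whose middle is near (251,236), so it is off by about 8 mm. Next I fetch the tier.

Call:
apply_moves:
  jaw: -0.4
  steps:
    - {"translation": [0, 0.1, 0], "rotation": [0, 0, -0.15]}
    - {"translation": [0, 0.22, 0], "rotation": [0, 0, -0.3]}
    - {"translation": [0, 0.34, 0], "rotation": [0, 0, -0.45]}
    - {"translation": [0, 0.46, 0], "rotation": [0, 0, -0.6]}
    - {"translation": [0, 0.58, 0], "rotation": [0, 0, -0.75]}
    - {"translation": [0, 0.7, 0], "rotation": [0, 0, -0.9]}
    - {"translation": [-0.006, 0.82, 0], "rotation": [0, 0, -0.995]}
    - {"translation": [-0.006, 0.92, 0], "rotation": [0, 0, -0.995]}
    - {"translation": [-0.006, 0.935, 0], "rotation": [0, 0, -0.995]}
    - {"translation": [-0.006, 0.935, 0], "rotation": [0, 0, -0.995]}

```text
t: 37.02
eef_pos: [0.4907, 0.1835, 0.2945]
ee_rot: [3.141, -0.0, -1.196]
force: [0.4, 0.6, -0.5]
width: 0.0615
gripper_force: 0.0
```

Call:
apply_moves:
  steps:
    - {"translation": [0, 0.1, 0], "rotation": [0, 0, -0.15]}
    - {"translation": [0, 0.22, 0], "rotation": [0, 0, -0.3]}
    - {"translation": [0, 0.34, 0], "rotation": [0, 0, -0.45]}
    - {"translation": [0, 0.46, 0], "rotation": [0, 0, -0.6]}
    - {"translation": [0, 0.58, 0], "rotation": [0, 0, -0.75]}
    - {"translation": [0, 0.7, 0], "rotation": [0, 0, -0.9]}
    - {"translation": [-0.006, 0.82, 0], "rotation": [0, 0, -0.995]}
    - {"translation": [-0.006, 0.92, 0], "rotation": [0, 0, -0.995]}
    - {"translation": [-0.006, 0.935, 0], "rotation": [0, 0, -0.995]}
    - {"translation": [-0.006, 0.935, 0], "rotation": [0, 0, -0.995]}

```text
t: 37.85
eef_pos: [0.4896, 0.4166, 0.294]
ee_rot: [3.141, -0.002, -1.717]
force: [0.6, -0.6, -1.0]
width: 0.0614
gripper_force: 0.0
```

Call:
apply_moves:
  steps:
    - {"translation": [0, 0, -0.08], "rotation": [0, 0, 0]}
    - {"translation": [0, 0, -0.18], "rotation": [0, 0, 0]}
    - {"translation": [0, 0, -0.3], "rotation": [0, 0, 0]}
    - {"translation": [0, 0, -0.42], "rotation": [0, 0, 0]}
    - {"translation": [0, 0, -0.53], "rotation": [0, 0, 0]}
    - {"translation": [0, 0, -0.6], "rotation": [0, 0, 0]}
    - {"translation": [0, 0, -0.6], "rotation": [0, 0, 0]}
    - {"translation": [0, 0, -0.6], "rotation": [0, 0, 0]}
    - {"translation": [0, 0, -0.6], "rotation": [0, 0, 0]}
    - {"translation": [0, 0, -0.6], "rotation": [0, 0, 0]}

```text
t: 38.68
eef_pos: [0.4899, 0.4172, 0.1473]
ee_rot: [-3.14, 0.003, -1.717]
force: [0.0, -0.1, -0.4]
width: 0.0611
gripper_force: 0.0
```

Call:
apply_moves:
  steps:
    - {"translation": [-0.005, 0.003, -0.05], "rotation": [0, 0, 0.005]}
    - {"translation": [-0.005, 0.003, -0.12], "rotation": [0, 0, 0.005]}
    - {"translation": [-0.005, 0.003, -0.2], "rotation": [0, 0, 0.005]}
    - {"translation": [-0.005, 0.003, -0.27], "rotation": [0, 0, 0.005]}
    - {"translation": [-0.005, 0.003, -0.32], "rotation": [0, 0, 0.005]}
    - {"translation": [-0.005, 0.003, -0.35], "rotation": [0, 0, 0.005]}
    - {"translation": [-0.005, 0.003, -0.37], "rotation": [0, 0, 0.005]}
    - {"translation": [-0.005, 0.003, -0.37], "rotation": [0, 0, 0.005]}
    - {"translation": [-0.005, 0.003, -0.37], "rotation": [0, 0, 0.005]}
    - {"translation": [-0.005, 0.003, -0.37], "rotation": [0, 0, 0.005]}

```text
t: 39.52
eef_pos: [0.4881, 0.4183, 0.0538]
ee_rot: [-3.141, 0.002, -1.714]
force: [-0.0, -0.2, 0.0]
width: 0.0613
gripper_force: 0.0
```

Call:
apply_moves:
  jaw: 1
  newtons: 35
  steps:
    - {"translation": [0, 0, 0], "rotation": [0, 0, 0]}
    - {"translation": [0, 0, 0], "rotation": [0, 0, 0]}
    - {"translation": [0, 0, 0], "rotation": [0, 0, 0]}
    - {"translation": [0, 0, 0], "rotation": [0, 0, 0]}
    - {"translation": [0, 0, 0], "rotation": [0, 0, 0]}
    - {"translation": [0, 0, 0], "rotation": [0, 0, 0]}
    - {"translation": [0, 0, 0], "rotation": [0, 0, 0]}
    - {"translation": [0, 0, 0], "rotation": [0, 0, 0]}
    - {"translation": [0, 0, 0], "rotation": [0, 0, 0]}
    - {"translation": [0, 0, 0], "rotation": [0, 0, 0]}

```text
t: 40.35
eef_pos: [0.4876, 0.4176, 0.0526]
ee_rot: [-3.142, -0.0, -1.714]
force: [0.6, 0.3, -0.2]
width: 0.0139
gripper_force: 35.0
```

Call:
apply_moves:
  steps:
    - {"translation": [0, 0, 0.02], "rotation": [0, 0, 0]}
    - {"translation": [0, 0, 0.06], "rotation": [0, 0, 0]}
    - {"translation": [0, 0, 0.13], "rotation": [0, 0, 0]}
    - {"translation": [0, 0, 0.22], "rotation": [0, 0, 0]}
    - {"translation": [0, 0, 0.32], "rotation": [0, 0, 0]}
    - {"translation": [0, 0, 0.42], "rotation": [0, 0, 0]}
    - {"translation": [0, 0, 0.52], "rotation": [0, 0, 0]}
    - {"translation": [0, 0, 0.62], "rotation": [0, 0, 0]}
    - {"translation": [0, 0, 0.7], "rotation": [0, 0, 0]}
    - {"translation": [0, 0, 0.76], "rotation": [0, 0, 0]}

```text
t: 41.18
eef_pos: [0.4877, 0.4177, 0.2457]
ee_rot: [-3.14, 0.002, -1.714]
force: [0.7, 0.6, -4.1]
width: 0.0139
gripper_force: 35.0
```

Call:
apply_moves:
  steps:
    - {"translation": [0.005, -0.04, 0], "rotation": [0, 0, 0]}
    - {"translation": [0.01, -0.11, 0], "rotation": [0, 0, 0]}
    - {"translation": [0.02, -0.21, 0], "rotation": [0, 0, 0]}
    - {"translation": [0.03, -0.32, 0], "rotation": [0, 0, 0]}
    - {"translation": [0.04, -0.43, 0], "rotation": [0, 0, 0]}
    - {"translation": [0.05, -0.54, 0], "rotation": [0, 0, 0]}
    - {"translation": [0.06, -0.65, 0], "rotation": [0, 0, 0]}
    - {"translation": [0.07, -0.76, 0], "rotation": [0, 0, 0]}
    - {"translation": [0.08, -0.87, 0], "rotation": [0, 0, 0]}
    - {"translation": [0.09, -0.98, 0], "rotation": [0, 0, 0]}

```text
t: 42.02
eef_pos: [0.5088, 0.1698, 0.2415]
ee_rot: [3.14, -0.001, -1.715]
force: [-0.2, 1.0, -3.7]
width: 0.0135
gripper_force: 35.0
```

Call:
apply_moves:
  steps:
    - {"translation": [0.01, -0.1, 0], "rotation": [0, 0, 0]}
    - {"translation": [0.02, -0.2, 0], "rotation": [0, 0, 0]}
    - {"translation": [0.03, -0.31, 0], "rotation": [0, 0, 0]}
    - {"translation": [0.04, -0.42, 0], "rotation": [0, 0, 0]}
    - {"translation": [0.05, -0.53, 0], "rotation": [0, 0, 0]}
    - {"translation": [0.06, -0.63, 0], "rotation": [0, 0, 0]}
    - {"translation": [0.064, -0.71, 0], "rotation": [0, 0, 0]}
    - {"translation": [0.064, -0.77, 0], "rotation": [0, 0, 0]}
    - {"translation": [0.064, -0.794, 0], "rotation": [0, 0, 0]}
    - {"translation": [0.064, -0.794, 0], "rotation": [0, 0, 0]}

```text
t: 42.85
eef_pos: [0.5247, -0.0277, 0.2417]
ee_rot: [3.14, -0.001, -1.717]
force: [0.7, -0.3, -3.4]
width: 0.0133
gripper_force: 35.0
```

Call:
apply_moves:
  steps:
    - {"translation": [0, 0, 0], "rotation": [0, 0, 0]}
    - {"translation": [0, 0, 0], "rotation": [0, 0, 0]}
    - {"translation": [0, 0, 0], "rotation": [0, 0, 0]}
    - {"translation": [0, 0, 0], "rotation": [0, 0, 0]}
    - {"translation": [0, 0, 0], "rotation": [0, 0, 0]}
    - {"translation": [0, 0, 0], "rotation": [0, 0, 0]}
    - {"translation": [0, 0, 0], "rotation": [0, 0, 0]}
    - {"translation": [0, 0, 0], "rotation": [0, 0, 0]}
    - {"translation": [0, 0, 0], "rotation": [0, 0, 0]}
    - {"translation": [0, 0, 0], "rotation": [0, 0, 0]}

```text
t: 43.68
eef_pos: [0.5261, -0.0258, 0.2426]
ee_rot: [3.142, 0.0, -1.714]
force: [0.6, 0.3, -4.5]
width: 0.0137
gripper_force: 35.0
```

```bash
python3 - <<'E'
from h import *
p=[get_state()['eef_pos']]
im=grab_frame('side');p.append(get_state()['eef_pos']);grab_frame('top');s=get_state();p.append(s['eef_pos']);print(p,s['ee_rot'])
cv2.imwrite('pics/s4.png',im);cv2.imwrite('pics/s4c.png',cv2.resize(im[120:245,220:350],None,fx=4.6,fy=4.6,interpolation=2))
E
```

```text
[array([ 0.5260973 , -0.02582054,  0.242562  ]), array([ 0.52611561, -0.02585846,  0.24255721]), array([ 0.52609866, -0.02586692,  0.24255587])] [ 3.14156896e+00  1.04189921e-05 -1.71441341e+00]
```

View pics/s4c.png

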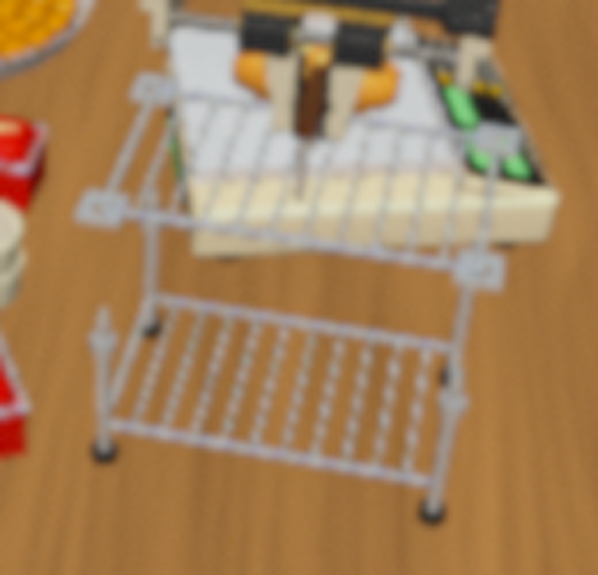

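The side crop shows the tier level, with its near plates at (102,208) and (480,268) over the posts at (102,315) and (455,390). The TCP is back at its reference to 0.3 mm, so I lower it.

Call:
apply_moves:
  steps:
    - {"translation": [0, 0, -0.03], "rotation": [0, 0, 0]}
    - {"translation": [0, 0, -0.08], "rotation": [0, 0, 0]}
    - {"translation": [0, 0, -0.13], "rotation": [0, 0, 0]}
    - {"translation": [0, 0, -0.18], "rotation": [0, 0, 0]}
    - {"translation": [0, 0, -0.22], "rotation": [0, 0, 0]}
    - {"translation": [0, 0, -0.25], "rotation": [0, 0, 0]}
    - {"translation": [0, 0, -0.27], "rotation": [0, 0, 0]}
    - {"translation": [0, 0, -0.28], "rotation": [0, 0, 0]}
    - {"translation": [0, 0, -0.28], "rotation": [0, 0, 0]}
    - {"translation": [0, 0, -0.28], "rotation": [0, 0, 0]}

```text
t: 44.62
eef_pos: [0.5264, -0.0258, 0.1729]
ee_rot: [-3.141, 0.0, -1.714]
force: [1.0, -0.9, -2.9]
width: 0.0137
gripper_force: 35.0
```

Call:
apply_moves:
  steps:
    - {"translation": [0, 0, -0.008], "rotation": [0, 0, 0]}
    - {"translation": [0, 0, -0.016], "rotation": [0, 0, 0]}
    - {"translation": [0, 0, -0.024], "rotation": [0, 0, 0]}
    - {"translation": [0, 0, -0.032], "rotation": [0, 0, 0]}
    - {"translation": [0, 0, -0.04], "rotation": [0, 0, 0]}
    - {"translation": [0, 0, -0.048], "rotation": [0, 0, 0]}
    - {"translation": [0, 0, -0.056], "rotation": [0, 0, 0]}
    - {"translation": [0, 0, -0.064], "rotation": [0, 0, 0]}
    - {"translation": [0, 0, -0.064], "rotation": [0, 0, 0]}
    - {"translation": [0, 0, -0.064], "rotation": [0, 0, 0]}

```text
t: 45.45
eef_pos: [0.526, -0.0259, 0.1564]
ee_rot: [3.141, -0.0, -1.714]
force: [0.7, 0.1, -3.3]
width: 0.0141
gripper_force: 35.0
```

Posts entered with no side force. Next 11.5 mm more.

Call:
apply_moves:
  steps:
    - {"translation": [0, 0, -0.006], "rotation": [0, 0, 0]}
    - {"translation": [0, 0, -0.012], "rotation": [0, 0, 0]}
    - {"translation": [0, 0, -0.018], "rotation": [0, 0, 0]}
    - {"translation": [0, 0, -0.024], "rotation": [0, 0, 0]}
    - {"translation": [0, 0, -0.03], "rotation": [0, 0, 0]}
    - {"translation": [0, 0, -0.036], "rotation": [0, 0, 0]}
    - {"translation": [0, 0, -0.04], "rotation": [0, 0, 0]}
    - {"translation": [0, 0, -0.043], "rotation": [0, 0, 0]}
    - {"translation": [0, 0, -0.045], "rotation": [0, 0, 0]}
    - {"translation": [0, 0, -0.045], "rotation": [0, 0, 0]}

```text
t: 46.28
eef_pos: [0.5261, -0.0259, 0.1452]
ee_rot: [3.141, -0.0, -1.714]
force: [0.0, 0.0, -4.2]
width: 0.0137
gripper_force: 35.0
```

Call:
apply_moves:
  steps:
    - {"translation": [0, 0, -0.001], "rotation": [0, 0, 0]}
    - {"translation": [0, 0, -0.001], "rotation": [0, 0, 0]}
    - {"translation": [0, 0, -0.002], "rotation": [0, 0, 0]}
    - {"translation": [0, 0, -0.002], "rotation": [0, 0, 0]}
    - {"translation": [0, 0, -0.003], "rotation": [0, 0, 0]}
    - {"translation": [0, 0, -0.003], "rotation": [0, 0, 0]}
    - {"translation": [0, 0, -0.004], "rotation": [0, 0, 0]}
    - {"translation": [0, 0, -0.004], "rotation": [0, 0, 0]}
    - {"translation": [0, 0, -0.004], "rotation": [0, 0, 0]}
    - {"translation": [0, 0, -0.004], "rotation": [0, 0, 0]}

```text
t: 47.12
eef_pos: [0.5261, -0.0259, 0.1443]
ee_rot: [-3.142, 0.0, -1.714]
force: [0.2, -0.3, -3.4]
width: 0.0137
gripper_force: 35.0
```

Call:
apply_moves:
  steps:
    - {"translation": [0, 0, -0.001], "rotation": [0, 0, 0]}
    - {"translation": [0, 0, -0.001], "rotation": [0, 0, 0]}
    - {"translation": [0, 0, -0.002], "rotation": [0, 0, 0]}
    - {"translation": [0, 0, -0.002], "rotation": [0, 0, 0]}
    - {"translation": [0, 0, -0.003], "rotation": [0, 0, 0]}
    - {"translation": [0, 0, -0.003], "rotation": [0, 0, 0]}
    - {"translation": [0, 0, -0.004], "rotation": [0, 0, 0]}
    - {"translation": [0, 0, -0.005], "rotation": [0, 0, 0]}
    - {"translation": [0, 0, -0.005], "rotation": [0, 0, 0]}
    - {"translation": [0, 0, -0.005], "rotation": [0, 0, 0]}

```text
t: 47.95
eef_pos: [0.5261, -0.0259, 0.143]
ee_rot: [3.142, -0.0, -1.714]
force: [-0.4, 0.2, -3.9]
width: 0.0139
gripper_force: 35.0
```

Call:
apply_moves:
  steps:
    - {"translation": [0, 0, -0.001], "rotation": [0, 0, 0]}
    - {"translation": [0, 0, -0.001], "rotation": [0, 0, 0]}
    - {"translation": [0, 0, -0.002], "rotation": [0, 0, 0]}
    - {"translation": [0, 0, -0.002], "rotation": [0, 0, 0]}
    - {"translation": [0, 0, -0.003], "rotation": [0, 0, 0]}
    - {"translation": [0, 0, -0.003], "rotation": [0, 0, 0]}
    - {"translation": [0, 0, -0.004], "rotation": [0, 0, 0]}
    - {"translation": [0, 0, -0.005], "rotation": [0, 0, 0]}
    - {"translation": [0, 0, -0.005], "rotation": [0, 0, 0]}
    - {"translation": [0, 0, -0.005], "rotation": [0, 0, 0]}

```text
t: 48.78
eef_pos: [0.5261, -0.0259, 0.1425]
ee_rot: [-3.141, 0.0, -1.714]
force: [-4.5, 1.3, 6.9]
width: 0.0136
gripper_force: 35.0
```

Call:
apply_moves:
  jaw: -0.4
  steps:
    - {"translation": [0, 0, 0], "rotation": [0, 0, 0]}
    - {"translation": [0, 0, 0], "rotation": [0, 0, 0]}
    - {"translation": [0, 0, 0], "rotation": [0, 0, 0]}
    - {"translation": [0, 0, 0], "rotation": [0, 0, 0]}
    - {"translation": [0, 0, 0], "rotation": [0, 0, 0]}
    - {"translation": [0, 0, 0.05], "rotation": [0, 0, 0]}
    - {"translation": [0, 0, 0.15], "rotation": [0, 0, 0]}
    - {"translation": [0, 0, 0.3], "rotation": [0, 0, 0]}
    - {"translation": [0, 0, 0.45], "rotation": [0, 0, 0]}
    - {"translation": [0, 0, 0.6], "rotation": [0, 0, 0]}

```text
t: 49.62
eef_pos: [0.5257, -0.026, 0.2934]
ee_rot: [3.141, -0.0, -1.714]
force: [1.4, 0.3, -0.4]
width: 0.0611
gripper_force: 0.0
```

Call:
apply_moves:
  jaw: -0.6
  steps:
    - {"translation": [0.01, 0.1, 0], "rotation": [0, 0, -0.015]}
    - {"translation": [0.03, 0.22, 0], "rotation": [0, 0, -0.015]}
    - {"translation": [0.05, 0.36, 0], "rotation": [0, 0, -0.015]}
    - {"translation": [0.07, 0.5, 0], "rotation": [0, 0, -0.015]}
    - {"translation": [0.09, 0.64, 0], "rotation": [0, 0, -0.015]}
    - {"translation": [0.11, 0.78, 0], "rotation": [0, 0, -0.015]}
    - {"translation": [0.13, 0.9, 0], "rotation": [0, 0, -0.015]}
    - {"translation": [0.134, 1, 0], "rotation": [0, 0, -0.015]}
    - {"translation": [0.134, 1, 0], "rotation": [0, 0, -0.015]}
    - {"translation": [0.134, 1, 0], "rotation": [0, 0, -0.015]}

```text
t: 50.45
eef_pos: [0.5595, 0.2255, 0.291]
ee_rot: [3.141, -0.001, -1.72]
force: [-0.3, -0.4, 0.3]
width: 0.07
gripper_force: 0.0
```

```bash
python3 - <<'E'
from h import *
im=grab_frame('top');cv2.imwrite('pics/t5.png',im)
im2=grab_frame('side');cv2.imwrite('pics/s5c.png',np.hstack([cv2.resize(im[172:297,210:305],(380,500),interpolation=2),cv2.resize(im2[145:240,230:340],(420,500),interpolation=2)]))
E
```

```text
(no output)
```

View pics/s5c.png

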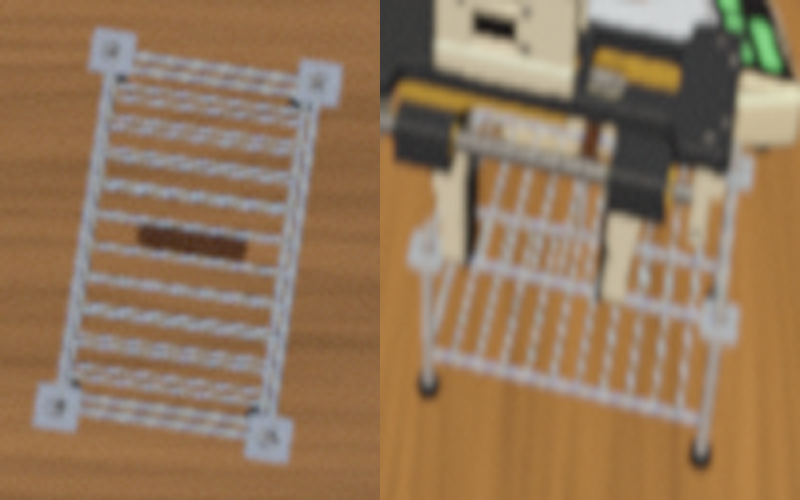

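The left panel shows the tier seated, with post tips through all four plates at (112,50), (320,83), (57,405) and (268,440). Next is the tin.

Call:
apply_moves:
  steps:
    - {"translation": [0, 0.094, 0], "rotation": [0, 0, 0]}
    - {"translation": [0, 0.094, -0.1], "rotation": [0, 0, 0]}
    - {"translation": [0, 0.094, -0.2], "rotation": [0, 0, 0]}
    - {"translation": [0, 0.094, -0.3], "rotation": [0, 0, 0]}
    - {"translation": [0, 0.094, -0.42], "rotation": [0, 0, 0]}
    - {"translation": [0, 0.094, -0.54], "rotation": [0, 0, 0]}
    - {"translation": [0, 0.094, -0.66], "rotation": [0, 0, 0]}
    - {"translation": [0, 0.094, -0.74], "rotation": [0, 0, 0]}
    - {"translation": [0, 0.094, -0.8], "rotation": [0, 0, 0]}
    - {"translation": [0, 0.094, -0.8], "rotation": [0, 0, 0]}

```text
t: 51.38
eef_pos: [0.558, 0.2452, 0.0886]
ee_rot: [3.138, -0.004, -1.724]
force: [-1.7, -0.6, -0.6]
width: 0.0702
gripper_force: 0.0
```

Call:
apply_moves:
  steps:
    - {"translation": [0, 0, -0.04], "rotation": [0, 0, 0]}
    - {"translation": [0, 0, -0.08], "rotation": [0, 0, 0]}
    - {"translation": [0, 0, -0.12], "rotation": [0, 0, 0]}
    - {"translation": [0, 0, -0.16], "rotation": [0, 0, 0]}
    - {"translation": [0, 0, -0.19], "rotation": [0, 0, 0]}
    - {"translation": [0, 0, -0.22], "rotation": [0, 0, 0]}
    - {"translation": [0, 0, -0.24], "rotation": [0, 0, 0]}
    - {"translation": [0, 0, -0.25], "rotation": [0, 0, 0]}
    - {"translation": [0, 0, -0.25], "rotation": [0, 0, 0]}
    - {"translation": [0, 0, -0.25], "rotation": [0, 0, 0]}

```text
t: 52.22
eef_pos: [0.5597, 0.2478, 0.0294]
ee_rot: [-3.141, 0.0, -1.722]
force: [1.3, -0.1, -0.6]
width: 0.0704
gripper_force: 0.0
```

Call:
apply_moves:
  jaw: 1
  newtons: 20
  steps:
    - {"translation": [0, 0, 0], "rotation": [0, 0, 0]}
    - {"translation": [0, 0, 0], "rotation": [0, 0, 0]}
    - {"translation": [0, 0, 0], "rotation": [0, 0, 0]}
    - {"translation": [0, 0, 0], "rotation": [0, 0, 0]}
    - {"translation": [0, 0, 0], "rotation": [0, 0, 0]}
    - {"translation": [0, 0, 0], "rotation": [0, 0, 0]}
    - {"translation": [0, 0, 0], "rotation": [0, 0, 0]}
    - {"translation": [0, 0, 0], "rotation": [0, 0, 0]}
    - {"translation": [0, 0, 0], "rotation": [0, 0, 0]}
    - {"translation": [0, 0, 0], "rotation": [0, 0, 0]}

```text
t: 53.05
eef_pos: [0.5598, 0.2478, 0.0297]
ee_rot: [-3.141, 0.0, -1.722]
force: [-2.2, 0.5, 6.2]
width: 0.0565
gripper_force: 19.8
```

Call:
apply_moves:
  newtons: 25
  steps:
    - {"translation": [0, 0, 0.02], "rotation": [0, 0, 0]}
    - {"translation": [0, 0, 0.06], "rotation": [0, 0, 0]}
    - {"translation": [0, 0, 0.14], "rotation": [0, 0, 0]}
    - {"translation": [0, 0, 0.24], "rotation": [0, 0, 0]}
    - {"translation": [0, 0, 0.35], "rotation": [0, 0, 0]}
    - {"translation": [0, 0, 0.47], "rotation": [0, 0, 0]}
    - {"translation": [0, 0, 0.59], "rotation": [0, 0, 0]}
    - {"translation": [0, 0, 0.7], "rotation": [0, 0, 0]}
    - {"translation": [0, 0, 0.78], "rotation": [0, 0, 0]}
    - {"translation": [0, 0, 0.8], "rotation": [0, 0, 0]}

```text
t: 53.88
eef_pos: [0.5609, 0.2483, 0.2341]
ee_rot: [-3.137, 0.004, -1.722]
force: [1.2, -0.0, -1.0]
width: 0.0564
gripper_force: 24.7
```

Call:
apply_moves:
  steps:
    - {"translation": [0.01, -0.04, 0], "rotation": [0, 0, 0]}
    - {"translation": [0.02, -0.11, 0], "rotation": [0, 0, 0]}
    - {"translation": [0.03, -0.21, 0], "rotation": [0, 0, 0]}
    - {"translation": [0.04, -0.32, 0], "rotation": [0, 0, 0]}
    - {"translation": [0.05, -0.43, 0], "rotation": [0, 0, 0]}
    - {"translation": [0.06, -0.54, 0], "rotation": [0, 0, 0]}
    - {"translation": [0.08, -0.65, 0], "rotation": [0, 0, 0]}
    - {"translation": [0.1, -0.76, 0], "rotation": [0, 0, 0]}
    - {"translation": [0.12, -0.87, 0], "rotation": [0, 0, 0]}
    - {"translation": [0.136, -0.98, 0], "rotation": [0, 0, 0]}

```text
t: 54.72
eef_pos: [0.5926, 0.0007, 0.2276]
ee_rot: [3.139, -0.001, -1.723]
force: [1.3, -0.1, -3.1]
width: 0.0565
gripper_force: 24.7
```

Call:
apply_moves:
  steps:
    - {"translation": [0, -0.08, 0], "rotation": [0, 0, 0]}
    - {"translation": [0, -0.13, 0], "rotation": [0, 0, 0]}
    - {"translation": [0, -0.16, 0], "rotation": [0, 0, 0]}
    - {"translation": [0, -0.16, -0.03], "rotation": [0, 0, 0]}
    - {"translation": [0, -0.16, -0.09], "rotation": [0, 0, 0]}
    - {"translation": [0, -0.16, -0.16], "rotation": [0, 0, 0]}
    - {"translation": [0, -0.16, -0.23], "rotation": [0, 0, 0]}
    - {"translation": [0, -0.16, -0.29], "rotation": [0, 0, 0]}
    - {"translation": [0, -0.16, -0.33], "rotation": [0, 0, 0]}
    - {"translation": [0, -0.16, -0.35], "rotation": [0, 0, 0]}

```text
t: 55.55
eef_pos: [0.5925, -0.0367, 0.1396]
ee_rot: [3.139, -0.001, -1.722]
force: [-0.5, 0.8, -2.2]
width: 0.0558
gripper_force: 24.7
```

Call:
apply_moves:
  steps:
    - {"translation": [0, 0, -0.005], "rotation": [0, 0, 0]}
    - {"translation": [0, 0, -0.015], "rotation": [0, 0, 0]}
    - {"translation": [0, 0, -0.025], "rotation": [0, 0, 0]}
    - {"translation": [0, 0, -0.035], "rotation": [0, 0, 0]}
    - {"translation": [0, 0, -0.045], "rotation": [0, 0, 0]}
    - {"translation": [0, 0, -0.05], "rotation": [0, 0, 0]}
    - {"translation": [0, 0, -0.055], "rotation": [0, 0, 0]}
    - {"translation": [0, 0, -0.06], "rotation": [0, 0, 0]}
    - {"translation": [0, 0, -0.06], "rotation": [0, 0, 0]}
    - {"translation": [0, 0, -0.06], "rotation": [0, 0, 0]}

```text
t: 56.38
eef_pos: [0.5936, -0.0374, 0.1268]
ee_rot: [3.142, -0.0, -1.722]
force: [0.0, -0.1, -2.2]
width: 0.0561
gripper_force: 24.7
```

Call:
apply_moves:
  steps:
    - {"translation": [0, 0, -0.002], "rotation": [0, 0, 0]}
    - {"translation": [0, 0, -0.004], "rotation": [0, 0, 0]}
    - {"translation": [0, 0, -0.006], "rotation": [0, 0, 0]}
    - {"translation": [0, 0, -0.008], "rotation": [0, 0, 0]}
    - {"translation": [0, 0, -0.009], "rotation": [0, 0, 0]}
    - {"translation": [0, 0, -0.01], "rotation": [0, 0, 0]}
    - {"translation": [0, 0, -0.011], "rotation": [0, 0, 0]}
    - {"translation": [0, 0, -0.012], "rotation": [0, 0, 0]}
    - {"translation": [0, 0, -0.012], "rotation": [0, 0, 0]}
    - {"translation": [0, 0, -0.012], "rotation": [0, 0, 0]}

```text
t: 57.22
eef_pos: [0.5936, -0.0374, 0.1238]
ee_rot: [-3.142, 0.0, -1.722]
force: [-0.7, -0.4, -2.5]
width: 0.0562
gripper_force: 24.7
```

Call:
apply_moves:
  steps:
    - {"translation": [0, 0, -0.001], "rotation": [0, 0, 0]}
    - {"translation": [0, 0, -0.001], "rotation": [0, 0, 0]}
    - {"translation": [0, 0, -0.002], "rotation": [0, 0, 0]}
    - {"translation": [0, 0, -0.002], "rotation": [0, 0, 0]}
    - {"translation": [0, 0, -0.003], "rotation": [0, 0, 0]}
    - {"translation": [0, 0, -0.003], "rotation": [0, 0, 0]}
    - {"translation": [0, 0, -0.004], "rotation": [0, 0, 0]}
    - {"translation": [0, 0, -0.004], "rotation": [0, 0, 0]}
    - {"translation": [0, 0, -0.004], "rotation": [0, 0, 0]}
    - {"translation": [0, 0, -0.004], "rotation": [0, 0, 0]}

```text
t: 58.05
eef_pos: [0.5937, -0.0374, 0.1237]
ee_rot: [-3.141, -0.0, -1.722]
force: [-4.5, 2.2, 6.8]
width: 0.0561
gripper_force: 24.7
```

Call:
apply_moves:
  jaw: -0.5
  steps:
    - {"translation": [0, 0, 0], "rotation": [0, 0, 0]}
    - {"translation": [0, 0, 0], "rotation": [0, 0, 0]}
    - {"translation": [0, 0, 0], "rotation": [0, 0, 0]}
    - {"translation": [0, 0, 0], "rotation": [0, 0, 0]}
    - {"translation": [0, 0, 0], "rotation": [0, 0, 0]}
    - {"translation": [0, 0, 0.05], "rotation": [0, 0, 0]}
    - {"translation": [0, 0, 0.15], "rotation": [0, 0, 0]}
    - {"translation": [0, 0, 0.3], "rotation": [0, 0, 0]}
    - {"translation": [0, 0, 0.45], "rotation": [0, 0, 0]}
    - {"translation": [0, 0, 0.6], "rotation": [0, 0, 0]}

```text
t: 58.88
eef_pos: [0.5933, -0.0375, 0.2743]
ee_rot: [3.141, -0.0, -1.722]
force: [0.7, 1.2, 0.5]
width: 0.0657
gripper_force: 0.0
```

Call:
apply_moves:
  steps:
    - {"translation": [-0.07, 0.1, 0], "rotation": [0, 0, 0]}
    - {"translation": [-0.14, 0.21, 0], "rotation": [0, 0, 0]}
    - {"translation": [-0.21, 0.32, 0], "rotation": [0, 0, 0]}
    - {"translation": [-0.28, 0.43, 0], "rotation": [0, 0, 0]}
    - {"translation": [-0.35, 0.54, 0], "rotation": [0, 0, 0]}
    - {"translation": [-0.42, 0.66, 0], "rotation": [0, 0, 0]}
    - {"translation": [-0.49, 0.78, 0], "rotation": [0, 0, 0]}
    - {"translation": [-0.57, 0.9, 0], "rotation": [0, 0, 0]}
    - {"translation": [-0.66, 1, 0], "rotation": [0, 0, 0]}
    - {"translation": [-0.698, 1, 0], "rotation": [0, 0, 0]}

```text
t: 59.72
eef_pos: [0.4174, 0.2157, 0.2728]
ee_rot: [3.142, 0.001, -1.72]
force: [-0.2, -0.4, -0.1]
width: 0.0657
gripper_force: 0.0
```

Call:
apply_moves:
  jaw: -0.6
  steps:
    - {"translation": [0, 0.108, 0], "rotation": [0, 0, 0]}
    - {"translation": [0, 0.108, -0.06], "rotation": [0, 0, 0]}
    - {"translation": [0, 0.108, -0.16], "rotation": [0, 0, 0]}
    - {"translation": [0, 0.108, -0.28], "rotation": [0, 0, 0]}
    - {"translation": [0, 0.108, -0.4], "rotation": [0, 0, 0]}
    - {"translation": [0, 0.108, -0.5], "rotation": [0, 0, 0]}
    - {"translation": [0, 0.108, -0.58], "rotation": [0, 0, 0]}
    - {"translation": [0, 0.108, -0.6], "rotation": [0, 0, 0]}
    - {"translation": [0, 0.108, -0.6], "rotation": [0, 0, 0]}
    - {"translation": [0, 0.108, -0.6], "rotation": [0, 0, 0]}

```text
t: 60.55
eef_pos: [0.4197, 0.2399, 0.1236]
ee_rot: [-3.141, 0.0, -1.722]
force: [0.8, 0.2, -0.0]
width: 0.0701
gripper_force: 0.0
```

Call:
apply_moves:
  steps:
    - {"translation": [0, 0, -0.05], "rotation": [0, 0, 0]}
    - {"translation": [0, 0, -0.11], "rotation": [0, 0, 0]}
    - {"translation": [0, 0, -0.18], "rotation": [0, 0, 0]}
    - {"translation": [0, 0, -0.25], "rotation": [0, 0, 0]}
    - {"translation": [0, 0, -0.31], "rotation": [0, 0, 0]}
    - {"translation": [0, 0, -0.35], "rotation": [0, 0, 0]}
    - {"translation": [0, 0, -0.37], "rotation": [0, 0, 0]}
    - {"translation": [0, 0, -0.382], "rotation": [0, 0, 0]}
    - {"translation": [0, 0, -0.382], "rotation": [0, 0, 0]}
    - {"translation": [0, 0, -0.382], "rotation": [0, 0, 0]}

```text
t: 61.38
eef_pos: [0.4196, 0.2402, 0.0282]
ee_rot: [-3.141, 0.001, -1.722]
force: [0.2, 0.0, -0.2]
width: 0.0702
gripper_force: 0.0
```

Call:
apply_moves:
  jaw: 1
  newtons: 8
  steps:
    - {"translation": [0, 0, 0], "rotation": [0, 0, 0]}
    - {"translation": [0, 0, 0], "rotation": [0, 0, 0]}
    - {"translation": [0, 0, 0], "rotation": [0, 0, 0]}
    - {"translation": [0, 0, 0], "rotation": [0, 0, 0]}
    - {"translation": [0, 0, 0], "rotation": [0, 0, 0]}
    - {"translation": [0, 0, 0], "rotation": [0, 0, 0]}
    - {"translation": [0, 0, 0], "rotation": [0, 0, 0]}
    - {"translation": [0, 0, 0], "rotation": [0, 0, 0]}
    - {"translation": [0, 0, 0], "rotation": [0, 0, 0]}
    - {"translation": [0, 0, 0], "rotation": [0, 0, 0]}

```text
t: 62.22
eef_pos: [0.4193, 0.24, 0.0278]
ee_rot: [-3.141, 0.001, -1.722]
force: [-2.3, -0.1, 6.0]
width: 0.0565
gripper_force: 8.0
```

Call:
apply_moves:
  newtons: 10
  steps:
    - {"translation": [0, 0, 0.02], "rotation": [0, 0, 0]}
    - {"translation": [0, 0, 0.06], "rotation": [0, 0, 0]}
    - {"translation": [0, 0, 0.14], "rotation": [0, 0, 0]}
    - {"translation": [0, 0, 0.24], "rotation": [0, 0, 0]}
    - {"translation": [0, 0, 0.35], "rotation": [0, 0, 0]}
    - {"translation": [0, 0, 0.47], "rotation": [0, 0, 0]}
    - {"translation": [0, 0, 0.59], "rotation": [0, 0, 0]}
    - {"translation": [0, 0, 0.7], "rotation": [0, 0, 0]}
    - {"translation": [0, 0, 0.78], "rotation": [0, 0, 0]}
    - {"translation": [0, 0, 0.8], "rotation": [0, 0, 0]}

```text
t: 63.05
eef_pos: [0.4202, 0.2405, 0.2312]
ee_rot: [-3.138, 0.004, -1.722]
force: [-0.0, 0.7, -1.4]
width: 0.0565
gripper_force: 10.0
```

Call:
apply_moves:
  steps:
    - {"translation": [0.01, -0.04, 0], "rotation": [0, 0, 0]}
    - {"translation": [0.02, -0.11, 0], "rotation": [0, 0, 0]}
    - {"translation": [0.03, -0.21, 0], "rotation": [0, 0, 0]}
    - {"translation": [0.05, -0.32, 0], "rotation": [0, 0, 0]}
    - {"translation": [0.07, -0.43, 0], "rotation": [0, 0, 0]}
    - {"translation": [0.09, -0.54, 0], "rotation": [0, 0, 0]}
    - {"translation": [0.11, -0.65, 0], "rotation": [0, 0, 0]}
    - {"translation": [0.13, -0.76, 0], "rotation": [0, 0, 0]}
    - {"translation": [0.15, -0.87, 0], "rotation": [0, 0, 0]}
    - {"translation": [0.168, -0.98, 0], "rotation": [0, 0, 0]}

```text
t: 63.88
eef_pos: [0.46, -0.0074, 0.2259]
ee_rot: [3.139, -0.001, -1.722]
force: [0.9, 0.9, -0.9]
width: 0.0563
gripper_force: 10.0
```

Call:
apply_moves:
  steps:
    - {"translation": [0, -0.03, 0], "rotation": [0, 0, 0]}
    - {"translation": [0, -0.048, 0], "rotation": [0, 0, 0]}
    - {"translation": [0, -0.048, -0.01], "rotation": [0, 0, 0]}
    - {"translation": [0, -0.048, -0.05], "rotation": [0, 0, 0]}
    - {"translation": [0, -0.048, -0.12], "rotation": [0, 0, 0]}
    - {"translation": [0, -0.048, -0.19], "rotation": [0, 0, 0]}
    - {"translation": [0, -0.048, -0.26], "rotation": [0, 0, 0]}
    - {"translation": [0, -0.048, -0.31], "rotation": [0, 0, 0]}
    - {"translation": [0, -0.048, -0.34], "rotation": [0, 0, 0]}
    - {"translation": [0, -0.048, -0.36], "rotation": [0, 0, 0]}

```text
t: 64.72
eef_pos: [0.4603, -0.0167, 0.1358]
ee_rot: [3.14, -0.001, -1.721]
force: [0.6, 1.3, -0.8]
width: 0.0563
gripper_force: 10.0
```

Call:
apply_moves:
  steps:
    - {"translation": [0, 0, -0.005], "rotation": [0, 0, 0]}
    - {"translation": [0, 0, -0.015], "rotation": [0, 0, 0]}
    - {"translation": [0, 0, -0.025], "rotation": [0, 0, 0]}
    - {"translation": [0, 0, -0.035], "rotation": [0, 0, 0]}
    - {"translation": [0, 0, -0.045], "rotation": [0, 0, 0]}
    - {"translation": [0, 0, -0.05], "rotation": [0, 0, 0]}
    - {"translation": [0, 0, -0.052], "rotation": [0, 0, 0]}
    - {"translation": [0, 0, -0.052], "rotation": [0, 0, 0]}
    - {"translation": [0, 0, -0.052], "rotation": [0, 0, 0]}
    - {"translation": [0, 0, -0.052], "rotation": [0, 0, 0]}

```text
t: 65.55
eef_pos: [0.4612, -0.0173, 0.1244]
ee_rot: [-3.141, 0.0, -1.722]
force: [-0.4, -0.2, -0.8]
width: 0.0565
gripper_force: 10.0
```

Call:
apply_moves:
  steps:
    - {"translation": [0, 0, -0.002], "rotation": [0, 0, 0]}
    - {"translation": [0, 0, -0.004], "rotation": [0, 0, 0]}
    - {"translation": [0, 0, -0.006], "rotation": [0, 0, 0]}
    - {"translation": [0, 0, -0.008], "rotation": [0, 0, 0]}
    - {"translation": [0, 0, -0.009], "rotation": [0, 0, 0]}
    - {"translation": [0, 0, -0.01], "rotation": [0, 0, 0]}
    - {"translation": [0, 0, -0.01], "rotation": [0, 0, 0]}
    - {"translation": [0, 0, -0.01], "rotation": [0, 0, 0]}
    - {"translation": [0, 0, -0.01], "rotation": [0, 0, 0]}
    - {"translation": [0, 0, -0.01], "rotation": [0, 0, 0]}

```text
t: 66.38
eef_pos: [0.4611, -0.0174, 0.1219]
ee_rot: [3.142, -0.0, -1.722]
force: [-1.4, -0.0, 1.5]
width: 0.0564
gripper_force: 10.0
```

Call:
apply_moves:
  jaw: -0.5
  steps:
    - {"translation": [0, 0, -0.001], "rotation": [0, 0, 0]}
    - {"translation": [0, 0, -0.001], "rotation": [0, 0, 0]}
    - {"translation": [0, 0, -0.001], "rotation": [0, 0, 0]}
    - {"translation": [0, 0, -0.001], "rotation": [0, 0, 0]}
    - {"translation": [0, 0, -0.001], "rotation": [0, 0, 0]}
    - {"translation": [0, 0, 0.05], "rotation": [0, 0, 0]}
    - {"translation": [0, 0, 0.15], "rotation": [0, 0, 0]}
    - {"translation": [0, 0, 0.3], "rotation": [0, 0, 0]}
    - {"translation": [0, 0, 0.45], "rotation": [0, 0, 0]}
    - {"translation": [0, 0, 0.6], "rotation": [0, 0, 0]}

```text
t: 67.22
eef_pos: [0.4607, -0.0175, 0.2735]
ee_rot: [3.141, -0.0, -1.722]
force: [1.1, 1.1, -0.0]
width: 0.0655
gripper_force: 0.0
```

Call:
apply_moves:
  steps:
    - {"translation": [-0.02, 0.1, 0.1], "rotation": [0, 0, 0]}
    - {"translation": [-0.04, 0.22, 0.2], "rotation": [0, 0, 0]}
    - {"translation": [-0.06, 0.35, 0.2], "rotation": [0, 0, 0]}
    - {"translation": [-0.08, 0.5, 0.2], "rotation": [0, 0, 0]}
    - {"translation": [-0.1, 0.65, 0.2], "rotation": [0, 0, 0]}
    - {"translation": [-0.1, 0.8, 0.2], "rotation": [0, 0, 0]}
    - {"translation": [-0.1, 0.93, 0.2], "rotation": [0, 0, 0]}
    - {"translation": [-0.1, 1, 0.2], "rotation": [0, 0, 0]}
    - {"translation": [-0.1, 1, 0.2], "rotation": [0, 0, 0]}
    - {"translation": [-0.1, 1, 0.2], "rotation": [0, 0, 0]}

```text
t: 68.05
eef_pos: [0.4359, 0.2333, 0.3213]
ee_rot: [3.141, -0.001, -1.721]
force: [0.9, -1.2, -0.2]
width: 0.0655
gripper_force: 0.0
```

```bash
python3 - <<'E'
from h import *
im=grab_frame('top');cv2.imwrite('pics/t6.png',im)
c=cv2.resize(im[172:297,210:305],None,fx=4.6,fy=4.6,interpolation=2)[:575]
f=cv2.resize(im[120:320,300:430],None,fx=2.5,fy=2.5,interpolation=2)
o=np.zeros((575,437+325,3),np.uint8);o[:c.shape[0],:c.shape[1]]=c;o[:500,437:]=f;cv2.imwrite('pics/c6.png',o)
a=cv2.imread('pics/top0.png')
for r in((172,297,210,305),(125,160,175,205),(130,160,285,315)):
    y0,y1,x0,x1=r;print(cv2.phaseCorrelate(np.float32(a[y0:y1,x0:x1,1]),np.float32(im[y0:y1,x0:x1,1])))
E
```

```text
((0.35955918215594096, 0.6510655565445731), 0.7857274627685547)
((-0.01449531785130631, -0.045773154009708605), 0.9102728839273806)
((-0.05907518686240465, -0.04952151705707131), 0.9288122410244412)
```

View pics/c6.png

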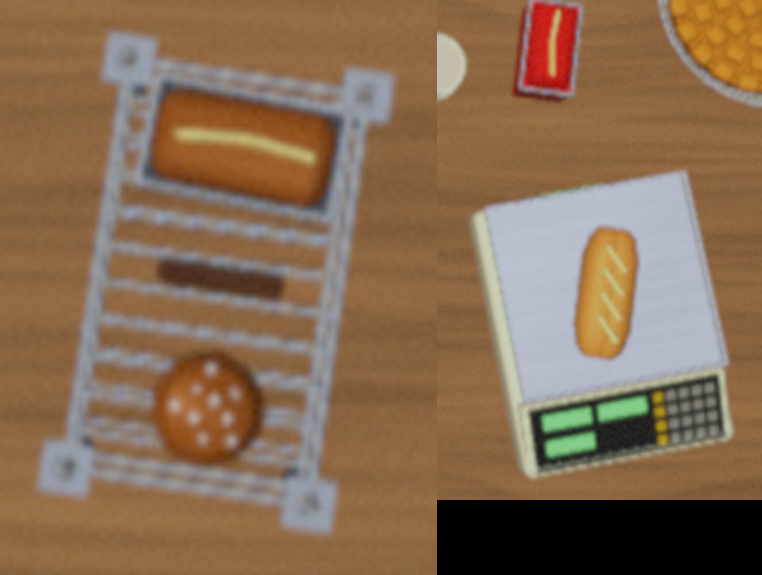

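The crop shows the tier seated, with the tin at (243,146) and the cake at (207,408), where they were in the first crop to within about 1 px. The loaf is at (606,293) on the pan, whose middle is (605,287). The jar and the ramekins have not moved. Handing in.

```bash
python3 -c "
from station import *
print(job_done())"
```

```text
the job is handed in; nothing more can be done
None
```

The loaf lies flat on the pan about 6 mm from its middle, the tier is back down on its four posts with the tin and cake where they first stood, and the job is handed in at about 68 s; the hand-in returned no verdict.

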